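# Load the test kiln and close it up

### The job

Stand the glaze test tile that is by the cup and the wooden stamp on the near right of the bench (not the one at the back) upright on the floor of the little kiln, beside the tile already in there, clear of that tile and of the walls (glaze would stick) and without disturbing that tile. Then lower the lid gently by its wooden bar - do not let it drop - until it is fully shut, and swing the latch all the way up so that its head lies over the fork on the lid.

Things in the scene. Friction and masses are not known exactly. Their poses are not given: they have to be found in the camera images.
- kiln: Bench test kiln, fixed: metal jacket 200 mm deep (x) by 270 wide (y), brick rim 116 mm above the bench, grey control box 48 mm wide on its left (+y) side. Origin: centre of its underside; -x is the front, with lid bar and latch. Chamber, open at the top, centred on the origin: 125 (x) by 190 (y), 66 mm deep, floor 50 mm above the bench; walls 37 mm thick front and back, 40 mm at the sides.
- kiln_floor (a point): Centre of the chamber floor, 50 mm above the bench; axes as the kiln.
- tile: The test tile to load: L-shaped, ceramic, pale glaze, on the bench right of the kiln, near a cup and a stamp (a like one at the back wall is not meant). 38 (x) by 40 (y) by 58 mm high, 30 g. Origin: centre of the underside; z up. Foot 6 mm thick; upright 7 mm thick from x = 12 to 19 mm, 40 mm wide along y, up to z = 58. Can be gripped by the side edges of the upright.
- kiln_tile: A like L-shaped tile (same size, origin and axes), already standing loose on the chamber floor in the left (+y) half of the chamber; it must stay as it is.
- lid (a joint): Lid angle in rad: 0 is shut, grows as the front edge rises; starts leaning open over the chamber at 1.04 to 1.14 (limit 1.2), so the chamber can only be entered from the front and above, with the tool tilted. Slab 200 x 270 x 28 mm; friction holds it above about 0.8 rad, lower down it falls shut if let go.
- lid_hinge (a point): Middle of the lid's hinge line (along the kiln's y) at the back of the kiln's rim: kiln frame x = 108 mm, z = 116 mm.
- lid_bar (a point): Middle of the round wooden bar by which the lid is moved: 14 mm thick, 90 mm long along the kiln's y, held 42 mm in front of the lid's front face by a bracket at each end. 250 mm from the hinge line and 14 mm above the lid's underside; kiln frame y = -45 mm. Axes turn with the lid (x from the bar to the hinge).
- latch (a joint): Latch angle in rad: 0 is upright, closed against the stop; grows as the latch swings forward and down, away from the kiln; at the start 1.2 to 1.45 (nearly level). It stays where it is left.
- latch_pivot (a point): Pivot of the latch on the kiln's front: kiln frame x = -121 mm, y = 75 mm, z = 60 mm; it turns about the kiln's y.
- latch_grip (a point): Middle of the wooden grip at the latch's end: round, 22 mm thick, 34 mm long, 104 mm from the pivot; axes turn with the latch (z from pivot to grip). At 83 mm from the pivot is a cross head 20 mm wide and 10 mm thick, which lies over the steel fork on the lid's front when the latch is upright; the grip's middle is then 164 mm above the bench.
Mind the look-alikes: they are no part of the job. What is shaped like the tile but purple or red is not meant. What is shaped like the kiln_tile but red is not meant.

How it is judged:
By the outcome, as a careful person would: the job done as asked, in the order asked, and still so for the second after the job is handed in, with the robot touching nothing.
It also fails if it takes over 72 s, if anything falls off the work surface, if the arm or the gripper's body presses on something with over 40 N, if the wrist force passes 120 N, or if a joint passes its speed limit or range.

### The arm

A 6-joint arm with a two-finger parallel gripper is mounted at the origin on a cart in front of the work surface, level with it; the furniture and walls round the work are solid. World frame = base frame: x ahead of the robot, y to its left, z up, the work surface at z = 0. Lengths are in m, angles in rad, forces in N, time in s.
With the tool pointing down it reaches from about 0.35 to 0.775 m from the base axis. Payload 5.5 kg.
Tool frame: the origin (TCP) lies on the centre line of the jaws, within the pads' length; the fingertips stand 8 mm ahead of it and the grasp point (between the pads) lies 11 mm behind it; z points along the fingers, y is the direction in which the jaws open and shut (so a half turn about z gives the same grasp; the last joint's range is limited). The gripper opens to 85 mm and grips with 20 to 120 N. Pads are 22 mm wide; open, the fingers measure 114 mm over their backs; the gripper's body (76 mm by 85 mm) begins 54 mm behind the grasp point. The pads swing forward as they close: fully open they stand 13 mm farther back than shut.
Start: joints at [-1.358, 0.313, 0.046, 1.304, 0, 1.431], TCP at [0.199, -0.54, 0.207] pointing down, gripper open.
Joint ranges: [-2.76, 2.76], [-0.86, 1.69], [-1.03, 1.26], [-2.2, 2.34], [-1.47, 1.5], [-3.14, 3.14]. Speed limits (rad/s): [2.57, 2.57, 3.14, 3.14, 3.14, 3.14].

### API

Orientations are given as a unit quaternion [w, x, y, z].
In Python, from workcell import env gives the robot as it stands. The module is installed in compiled form; this text tells all that it offers.
- The arm moves only by the tool play_rows, never from a script. Its argument "steps" is a list of rows, each an object with "claw": the closure in counts, from 0 (fully open) to 255 (shut); "dp": the shift along the tool's x, y, z in m, a list of three; "angular": the turn, a rotation vector about the tool's x, y, z in degrees, a list of three. In form: [{"claw": claw, "dp": [dx, dy, dz], "angular": [wx, wy, wz]}, ...]. A call has exactly 8 rows; each row shifts and turns the commanded pose from where the row before left it, along the tool's axes as they then stand; what a row does not reach is not made up. A row lasts 1/12 s, in which the tool goes at most 41.7 mm and 7.16 degrees, less where a joint would pass 70% of its speed; a pose out of reach is approached as far as the arm can. A call is refused whole if a number of a shift passes 0.0417 or a number of a turn 7.16, either way. A call with a gripper value outside its range is refused whole. The fingers move at their own pace and stop on an object; "force" is the grip in N (left out, the last holds). Time passes only in rows, so rows that do not move let the fingers close, or fill a call up. It gives the time, the measured TCP pose, the force and the opening at its end, in the units of the state.
- env.get_state(): the state, without advancing time (a new reading comes with each control period).
- env.read_camera(name): name is "side" or "top"; returns (picture, depth): 420x560x3 uint8, red, green, blue; 420x560 float32, m along the optical axis (not along the pixel's ray), 0 where there is no reading.
- env.calibration(name): a dict with "fx", "fy", "cx", "cy" (pixels), "world_from_camera" (4x4, takes a point from camera to world coordinates). Camera axes: x right, y down, z forward; pixel columns grow to the right and rows downward; lengths in m; the calibration is good to about 2 mm. A picture is of the moment at which its call begins. calibration takes no time and is no camera call.
- env.hand_in(): hands the job in, once; it reports no verdict.
The state is a dict: "clock": time; "joint_pos": joint angles; "qvel": joint speeds; "tau": joint torques, N m; "tcp_pos": TCP position; "orientation": TCP orientation; "wrist_force": force on the tool from outside, world axes, zero at the start; "ft_torque": the same for the moment, N m; "finger_gap": finger opening in m.
Only numpy, scipy, OpenCV 4.12 (cv2) and the standard library are available. Lean on these libraries where they do the work, as an engineer would, in place of code of your own. Each camera call takes 0.05 s, during which the arm holds its last target. There are 200 camera calls.

## Working session

There is one attempt and no reset: what is moved stays moved. The work goes in short steps, Python scripts to look and compute and a tool call to move; the robot and the scene stay as the last step left them, time stands still between calls to the robot, and variables do not carry over. Pictures are saved under pics/ and viewed, about 8 in all and at most 12, crops included, and the job is handed in when it is done.

Besides the shell and the picture viewer there is one more tool, called after "Request:" in YAML: its name, and indented under it one key for each argument. play_rows: Moves the arm, as the interface text tells. Its arguments: {"type":"object","properties":{"steps":{"type":"array","items":{"type":"object","properties":{"claw":{"type":"number"},"dp":{"type":"array","items":{"type":"number"}},"angular":{"type":"array","items":{"type":"number"}}}}},"force":{"type":"number"}},"required":["steps"]}

```bash
mkdir -p pics; cat > h.py <<'E'
import numpy as np, cv2
from workcell import env
def snap(n,save=None):
    im,d=env.read_camera(n); c=env.calibration(n)
    np.savez(f'{n}.npz',im=im,d=d)
    if save: cv2.imwrite('pics/'+save,im[:,:,::-1])
    return im,d,c
def cloud(d,c):
    v,u=np.mgrid[:d.shape[0],:d.shape[1]]
    p=np.stack([(u-c['cx'])/c['fx']*d,(v-c['cy'])/c['fy']*d,d],-1)
    T=c['world_from_camera']; return p@T[:3,:3].T+T[:3,3]
E
python3 - <<'E'
from h import *
for n in('side','top'):
    im,d,c=snap(n,n+'1.png'); print(n,c)
print(env.get_state())
E
```

```text
side {'fx': 521.1324970605957, 'fy': 521.1324970605957, 'cx': 288.9797659701212, 'cy': 200.52421552270957, 'world_from_camera': array([[ 0.99276459,  0.07803886, -0.09126007,  0.75913249],
       [ 0.11981069, -0.59319356,  0.79609472, -1.18983928],
       [ 0.00799144, -0.80126858, -0.59825145,  0.96966725],
       [ 0.        ,  0.        ,  0.        ,  1.        ]])}
top {'fx': 441.49069746081113, 'fy': 441.49069746081113, 'cx': 274.7973180900522, 'cy': 207.16529367024543, 'world_from_camera': array([[ 0.0305542 , -0.9764052 ,  0.21377403,  0.33434548],
       [-0.99950782, -0.02832512,  0.01348323, -0.0606319 ],
       [-0.00710992, -0.21408078, -0.97679008,  1.40747645],
       [ 0.        ,  0.        ,  0.        ,  1.        ]])}
{'clock': 0.1, 'joint_pos': array([-1.35758050e+00,  3.13909612e-01,  4.50849255e-02,  1.30359280e+00,
        5.41763451e-06,  1.43122693e+00]), 'qvel': array([ 0.00098967, -0.00162144,  0.0019538 , -0.00034586, -0.00057724,
       -0.00055812]), 'tau': array([ 2.58110711e-03, -4.81725848e+01,  2.99244082e+01,  1.28632021e-02,
       -1.05992426e-04,  1.52001138e-05]), 'tcp_pos': array([ 0.19857345, -0.53909706,  0.20640386]), 'orientation': array([-8.10129003e-04,  9.84482796e-01,  1.75479248e-01, -2.71343937e-05]), 'wrist_force': array([ 0.09700383, -0.75412334, -0.12527736]), 'ft_torque': array([0.01710004, 0.01971258, 0.01854502]), 'finger_gap': 0.0855019921623886}
```

View pics/side1.png

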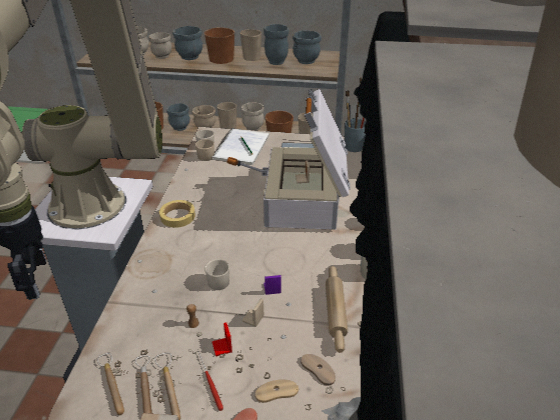

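View pics/top1.png

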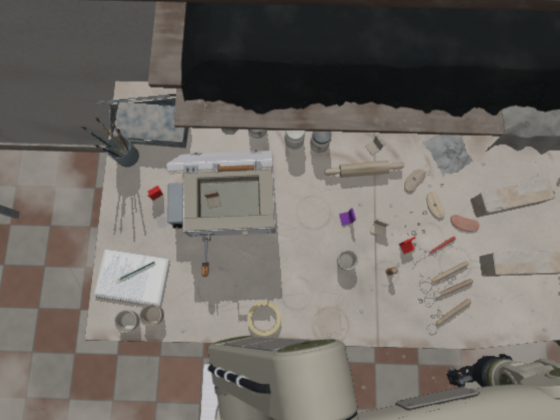

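The side view shows the target tile at (255,313), with the stamp at (192,316), the cup at (217,273) and the kiln at (300,185). In the top view the tile is at (378,228), the kiln at (228,200) and the latch at (206,255). Next I'll measure them.

```bash
python3 - <<'E'
from h import *
P={};I={}
for n in('side','top'):
    z=np.load(n+'.npz'); I[n]=z['im']; P[n]=cloud(z['d'],env.calibration(n))
p=P['top']
for (u,v) in [(228,180),(190,200),(268,200),(228,228),(228,200),(206,268),(378,228),(376,235),(237,167)]: print('top',u,v,p[v,u].round(3))
s=P['side']
for (u,v) in [(255,313),(260,308),(300,220),(275,170),(308,180),(310,105)]: print('side',u,v,s[v,u].round(3))
m=(abs(p[...,2]-.116)<.006); m[:150]=0;m[260:]=0;m[:,:150]=0;m[:,300:]=0
q=p[m]; print(len(q)); r=cv2.minAreaRect(q[:,:2].astype(np.float32)*1000); print(r)
# tile
def crop(im,u0,u1,v0,v1): return cv2.resize(im[v0:v1,u0:u1,::-1],(400,300),interpolation=cv2.INTER_CUBIC)
a=np.vstack([np.hstack([crop(I['side'],230,286,290,332),crop(I['side'],255,355,85,235)]),np.hstack([crop(I['top'],350,406,207,249),crop(I['top'],160,288,145,289)])])
cv2.imwrite('pics/crop1.png',a)
for n,(u0,u1,v0,v1) in dict(side=(240,272,295,332),top=(364,394,214,244)).items():
    q=P[n][v0:v1,u0:u1]; im=I[n][v0:v1,u0:u1]; k=(q[...,2]>.003)
    print(n,k.sum(),q[k].min(0),q[k].max(0))
    t=k&(q[...,2]>.05); print(q[t].mean(0),t.sum()); print(cv2.minAreaRect((q[t][:,:2]*1000).astype(np.float32)),cv2.minAreaRect((q[k][:,:2]*1000).astype(np.float32)))
E
```

```text
top 228 180 [0.711 0.108 0.069]
top 190 200 [0.632 0.213 0.115]
top 268 200 [ 0.639 -0.022  0.112]
top 228 228 [0.55  0.094 0.114]
top 228 200 [0.651 0.107 0.048]
top 206 268 [0.431 0.155 0.099]
top 378 228 [ 0.582 -0.374  0.008]
top 376 235 [ 0.56  -0.369  0.   ]
top 237 167 [0.665 0.051 0.353]
side 255 313 [ 0.593 -0.401  0.047]
side 260 308 [ 0.6   -0.377  0.038]
side 300 220 [ 0.659 -0.041  0.04 ]
side 275 170 [0.57  0.089 0.117]
side 308 180 [0.666 0.136 0.058]
side 310 105 [0.669 0.059 0.35 ]
2674
((635.281494140625, 119.68243408203125), (185.76760864257812, 315.59185791015625), 4.436625957489014)
side 380 [ 0.53988445 -1.18983928  0.00300689] [ 0.75913249 -0.3083944   0.96966725]
[ 0.60223399 -0.4191415   0.09475985] 72
((669.7750854492188, -780.383544921875), (23.755260467529297, 837.8486938476562), 10.686846733093262) ((663.0736694335938, -750.1036376953125), (75.47222137451172, 900.0247192382812), 11.15888786315918)
top 256 [ 0.33434548 -0.42165319  0.0030084 ] [ 0.62899417 -0.0606319   1.40747645]
[ 0.58066664 -0.36101131  0.12711739] 38
((474.47442626953125, -219.43190002441406), (32.02619171142578, 422.3606262207031), 37.089691162109375) ((496.7829895019531, -226.5480194091797), (116.5467300415039, 449.5255432128906), 29.858205795288086)
```

View pics/crop1.png

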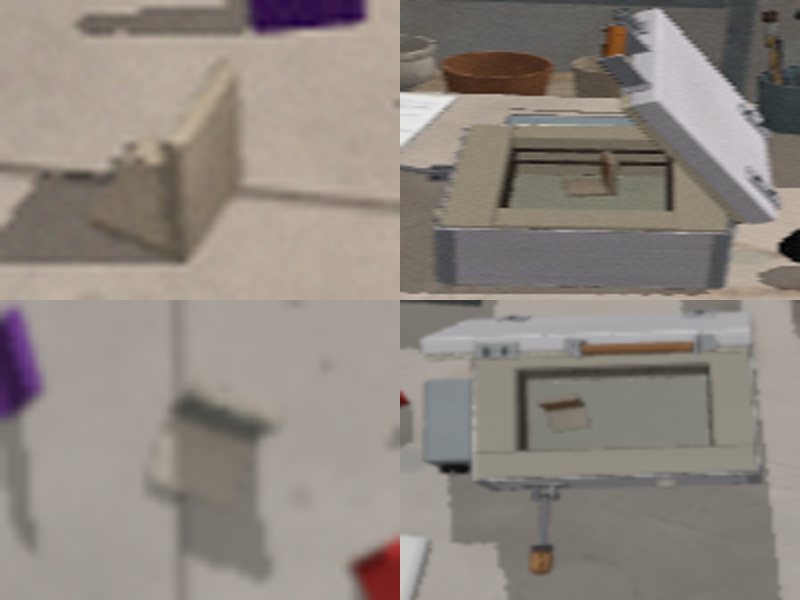

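Crops: the tile's L has its upright on the far (+x) side and is turned about 14° clockwise. The kiln tile stands in the left half of the chamber with its upright to the back. The latch lies forward. Now the poses.

```bash
cat >> h.py <<'E'
def load(n):
    z=np.load(n+'.npz'); c=env.calibration(n); P=cloud(z['d'],c); P[z['d']==0]=np.nan
    return z['im'],P,c
def ray(c,uv,z):
    uv=np.atleast_2d(uv).astype(float); T=c['world_from_camera']
    r=np.c_[(uv[:,0]-c['cx'])/c['fx'],(uv[:,1]-c['cy'])/c['fy'],np.ones(len(uv))]@T[:3,:3].T
    return T[:3,3]+r*((z-T[2,3])/r[:,2])[:,None]
E
python3 - <<'E'
from h import *
for n,(u0,u1,v0,v1) in dict(top=(175,285,160,235),side=(262,345,140,230)).items():
    im,P,c=load(n)
    m=np.zeros(im.shape[:2],np.uint8); z=P[...,2]
    m[v0:v1,u0:u1]=(z<.108)[v0:v1,u0:u1]
    k,l,st,ce=cv2.connectedComponentsWithStats(m,connectivity=4); 
    s=(228,200) if n=='top' else (308,185)
    j=l[s[1],s[0]]; print(n,st[j])
    v,u=np.nonzero(l==j); q=ray(c,np.c_[u,v],.116)
    print('hole',cv2.minAreaRect((q[:,:2]*1000).astype(np.float32)))
    # kiln tile: points in chamber above floor +
    h=(l==j); floor=np.nanmedian(z[h]); print('floor',floor)
for n,(u0,u1,v0,v1) in dict(top=(364,394,214,244),side=(236,272,292,332)).items():
    im,P,c=load(n); q=P[v0:v1,u0:u1].reshape(-1,3); q=q[np.isfinite(q[:,0])]
    k=q[(q[:,2]>.045)&(q[:,2]<.07)]; print(n,'up',len(k),k.min(0),k.max(0),k.mean(0)); print(cv2.minAreaRect((k[:,:2]*1000).astype(np.float32)))
    k=q[(q[:,2]>.012)&(q[:,2]<.07)]; print(len(k),cv2.minAreaRect((k[:,:2]*1000).astype(np.float32)))
    k=q[(q[:,2]>.003)&(q[:,2]<.01)]; print('foot',len(k),cv2.minAreaRect((k[:,:2]*1000).astype(np.float32)),q[:,2].max())
# kiln tile via depth in top/side
for n,(u0,u1,v0,v1) in dict(top=(200,226,185,212),side=(290,312,155,190)).items():
    im,P,c=load(n); q=P[v0:v1,u0:u1].reshape(-1,3); q=q[np.isfinite(q[:,0])]
    k=q[(q[:,2]>.065)&(q[:,2]<.112)]; print(n,'kt',len(k),k.min(0),k.max(0),k.mean(0)); 
# latch grip & bar orange/brown
for n in('top','side'):
    im,P,c=load(n); hsv=cv2.cvtColor(im,cv2.COLOR_RGB2HSV)
    m=((hsv[...,0]>5)&(hsv[...,0]<18)&(hsv[...,1]>110)).astype(np.uint8)
    k,l,st,ce=cv2.connectedComponentsWithStats(m)
    for i in range(1,k):
        if st[i,4]>15: print(n,st[i],ce[i].round(1),np.nanmedian(P[l==i],0).round(3))
E
```

```text
top [ 197  176   63   42 2451]
hole ((647.1751098632812, 99.26937866210938), (124.10195922851562, 187.2540740966797), 4.102475166320801)
floor 0.0512053565412085
side [ 279  155   44   36 1353]
hole ((647.6961059570312, 93.03195190429688), (122.82048797607422, 180.85179138183594), 3.9782254695892334)
floor 0.05707442736908752
top up 43 [ 0.58515263 -0.39481861  0.04505963] [ 0.60247917 -0.35841925  0.06239118] [ 0.59376464 -0.3777204   0.05449009]
((594.6903686523438, -377.21441650390625), (38.327728271484375, 8.402778625488281), 70.48102569580078)
78 ((582.110595703125, -372.5722351074219), (38.834022521972656, 36.532649993896484), 68.23250579833984)
foot 171 ((581.1173706054688, -375.7663879394531), (94.5766372680664, 90.76264190673828), 1.2222617864608765) 0.06239117932942473
side up 84 [ 0.58575744 -0.40353223  0.04531704] [ 0.60463837 -0.36652272  0.0619938 ] [ 0.59551701 -0.38624457  0.05510264]
((594.8971557617188, -384.10986328125), (39.20822525024414, 9.99086856842041), 68.74430084228516)
185 ((594.7056274414062, -384.9463806152344), (40.749549865722656, 10.55047607421875), 
[... 881 characters left out ...]
[122 171  31   9 173] [137.2 174.6] [-0.416  1.235 -0.75 ]
side [164 202  26  12  99] [175.6 206.7] [0.276 0.009 0.014]
side [  0 257  13  25 165] [  3.8 266.6] [-0.764  0.407 -0.749]
side [ 45 277  14  16  98] [ 51.2 286.6] [-0.488  0.314 -0.749]
side [  0 290  34  36 755] [ 12.2 306.5] [-0.592  0.19  -0.749]
side [187 306  11  22 132] [192.2 317.3] [ 0.449 -0.419  0.025]
side [ 64 324  10   9  34] [ 68.7 328.6] [-0.301  0.099 -0.749]
side [   0  329   59   44 1552] [ 26.5 350.1] [-0.415 -0.022 -0.749]
side [ 17 376  47  44 991] [ 40.8 397.4] [-0.255 -0.215 -0.749]
side [117 406   7   9  24] [120.2 411.1] [ 0.365 -0.655  0.012]
side [234 408  23  12 173] [246.6 414.9] [ 0.615 -0.629  0.009]
```

```bash
python3 - <<'E'
from h import *
im,P,c=load('top'); z=P[...,2]
m=np.zeros(im.shape[:2],np.uint8); m[160:235,175:285]=(z<.108)[160:235,175:285]
k,l,st,ce=cv2.connectedComponentsWithStats(m,connectivity=4); h=l==l[200,228]
us=np.arange(203,255); fr=ray(c,np.c_[us,[np.nonzero(h[:,u])[0].max()+.5 for u in us]],.116)
bk=ray(c,np.c_[us,[np.nonzero(h[:,u])[0].min()-.5 for u in us]],.116)
vs=np.arange(184,212); lf=ray(c,np.c_[[np.nonzero(h[v])[0].min()-.5 for v in vs],vs],.116); rt=ray(c,np.c_[[np.nonzero(h[v])[0].max()+.5 for v in vs],vs],.116)
for n,q,a in(('front',fr,1),('back',bk,1),('left',lf,0),('right',rt,0)):
    p=np.polyfit(q[:,a],q[:,1-a],1); print(n,'slope',p[0],'at mid',np.polyval(p,[.098,.647][1-a]),np.std(q[:,1-a]-np.polyval(p,q[:,a])))
# jacket front outer edge at rim: last row with z>.108 going down from front inner
us=np.arange(190,272); e=[]
for u in us:
    v=218
    while z[v+1,u]>.105: v+=1
    e.append(v+.5)
q=ray(c,np.c_[us,e],.116); p=np.polyfit(q[:,1],q[:,0],1); print('outer',p,np.polyval(p,.098),q[::9].round(3))
# lid plane from side cam (underside not seen; top face seen) : outer face
im2,P2,c2=load('side'); kt=P2[150:195,285:315]
a=cv2.resize(im[165:225,180:280,::-1],(800,480),interpolation=cv2.INTER_CUBIC); cv2.imwrite('pics/k2.png',a)
E
```

```text
front slope -0.07239859425647471 at mid 0.5849313815269899 0.0008692935734534845
back slope -0.07801357892300467 at mid 0.7082670172972653 0.0011491418107045437
left slope 0.06866449628819907 at mid 0.19441641992254172 3.06333076769306e-17
right slope 0.08630298708546642 at mid 0.005345113982027951 0.000805778665057569
outer [-0.06497137  0.55061543] 0.5442482400029703 [[ 0.536  0.206  0.116]
 [ 0.537  0.179  0.116]
 [ 0.54   0.153  0.116]
 [ 0.541  0.126  0.116]
 [ 0.545  0.1    0.116]
 [ 0.549  0.073  0.116]
 [ 0.547  0.046  0.116]
 [ 0.547  0.02   0.116]
 [ 0.551 -0.007  0.116]
 [ 0.552 -0.034  0.116]]
```

View pics/k2.png

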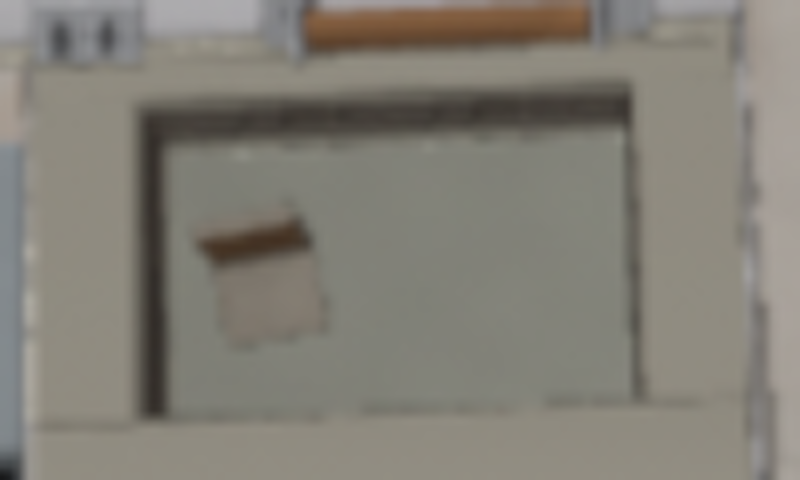

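```bash
cat >> h.py <<'E'
from scipy.spatial.transform import Rotation as R
def tool(psi,tilt):  # heading deg of the lean, tilt from down; tool y ~ left of the heading
    a,t=np.radians(psi),np.radians(tilt)
    z=np.array([np.cos(a)*np.sin(t),np.sin(a)*np.sin(t),-np.cos(t)]); y=np.array([-np.sin(a),np.cos(a),0])
    return R.from_matrix(np.c_[np.cross(y,z),y,z])
def cur():
    s=env.get_state(); q=s['orientation']; return s['tcp_pos'],R.from_quat(np.r_[q[1:],q[0]])
def step(p0,r0,p1,r1,N):
    T=np.eye(4);T[:3,:3]=(r0.inv()*r1).as_matrix();T[:3,3]=r0.inv().apply(p1-p0)
    from scipy.linalg import logm,expm
    S=expm(np.real(logm(T))/N); print(N,'rows dp',S[:3,3].round(4).tolist(),'ang',R.from_matrix(S[:3,:3]).as_rotvec(degrees=True).round(2).tolist())
def route(*wp,start=None):  # wp: (grasp point, tool rot, rows)
    p,r=start or cur()
    for g,r1,N in wp:
        p1=np.array(g)+r1.apply([0,0,.011]); step(p,r,p1,r1,N); p,r=p1,r1
    print('end tcp',p.round(4))
E
python3 - <<'E'
from h import *
t=tool(-20,30); d=t.apply([0,0,1]); G=np.array([.5945,-.379,.042])
route((G-.15*d,t,24),(G,t,16))
E
```

```text
24 rows dp [0.0115, 0.0166, 0.0011] ang [-1.52, -0.56, -5.66]
16 rows dp [-0.0, -0.0, 0.0094] ang [0.0, 0.0, 0.0]
end tcp [ 0.5997 -0.3809  0.0325]
```

Request:
play_rows:
  steps:
    - {"claw": 75,"dp": [0.0115,0.0166,0.0011],"angular": [-1.52,-0.56,-5.66]}
    - {"claw": 75,"dp": [0.0115,0.0166,0.0011],"angular": [-1.52,-0.56,-5.66]}
    - {"claw": 75,"dp": [0.0115,0.0166,0.0011],"angular": [-1.52,-0.56,-5.66]}
    - {"claw": 75,"dp": [0.0115,0.0166,0.0011],"angular": [-1.52,-0.56,-5.66]}
    - {"claw": 75,"dp": [0.0115,0.0166,0.0011],"angular": [-1.52,-0.56,-5.66]}
    - {"claw": 75,"dp": [0.0115,0.0166,0.0011],"angular": [-1.52,-0.56,-5.66]}
    - {"claw": 75,"dp": [0.0115,0.0166,0.0011],"angular": [-1.52,-0.56,-5.66]}
    - {"claw": 75,"dp": [0.0115,0.0166,0.0011],"angular": [-1.52,-0.56,-5.66]}
  force: 30

```text
clock: 0.77
tcp_pos: [0.3516, -0.5813, 0.2034]
orientation: [0.108, 0.834, 0.541, -0.019]
wrist_force: [-0.0, 0.1, 0.6]
finger_gap: 0.0604
```

Request:
play_rows:
  steps:
    - {"claw": 75,"dp": [0.0115,0.0166,0.0011],"angular": [-1.52,-0.56,-5.66]}
    - {"claw": 75,"dp": [0.0115,0.0166,0.0011],"angular": [-1.52,-0.56,-5.66]}
    - {"claw": 75,"dp": [0.0115,0.0166,0.0011],"angular": [-1.52,-0.56,-5.66]}
    - {"claw": 75,"dp": [0.0115,0.0166,0.0011],"angular": [-1.52,-0.56,-5.66]}
    - {"claw": 75,"dp": [0.0115,0.0166,0.0011],"angular": [-1.52,-0.56,-5.66]}
    - {"claw": 75,"dp": [0.0115,0.0166,0.0011],"angular": [-1.52,-0.56,-5.66]}
    - {"claw": 75,"dp": [0.0115,0.0166,0.0011],"angular": [-1.52,-0.56,-5.66]}
    - {"claw": 75,"dp": [0.0115,0.0166,0.0011],"angular": [-1.52,-0.56,-5.66]}

```text
clock: 1.43
tcp_pos: [0.4883, -0.5025, 0.1959]
orientation: [0.199, 0.544, 0.814, -0.035]
wrist_force: [-0.7, 0.5, -0.7]
finger_gap: 0.0603
```

Request:
play_rows:
  steps:
    - {"claw": 75,"dp": [0.0115,0.0166,0.0011],"angular": [-1.52,-0.56,-5.66]}
    - {"claw": 75,"dp": [0.0115,0.0166,0.0011],"angular": [-1.52,-0.56,-5.66]}
    - {"claw": 75,"dp": [0.0115,0.0166,0.0011],"angular": [-1.52,-0.56,-5.66]}
    - {"claw": 75,"dp": [0.0115,0.0166,0.0011],"angular": [-1.52,-0.56,-5.66]}
    - {"claw": 75,"dp": [0.0115,0.0166,0.0011],"angular": [-1.52,-0.56,-5.66]}
    - {"claw": 75,"dp": [0.0115,0.0166,0.0011],"angular": [-1.52,-0.56,-5.66]}
    - {"claw": 75,"dp": [0.0115,0.0166,0.0011],"angular": [-1.52,-0.56,-5.66]}
    - {"claw": 75,"dp": [0.0115,0.0166,0.0011],"angular": [-1.52,-0.56,-5.66]}

```text
clock: 2.1
tcp_pos: [0.5297, -0.354, 0.1613]
orientation: [0.256, 0.164, 0.952, -0.045]
wrist_force: [-0.3, 0.5, -0.0]
finger_gap: 0.0606
```

```bash
python3 - <<'E'
from h import *
im,d,c=snap('side'); s=env.get_state(); print(s['clock'],s['joint_pos'].round(2),s['tcp_pos'],s['finger_gap'])
t=tool(-20,30); dd=t.apply([0,0,1]); G=np.array([.5945,-.379,.042])
route((G-.15*dd,t,1),(G-.05*dd,t,8),(G,t,8))
cv2.imwrite('pics/s2.png',cv2.resize(im[180:350,150:350,::-1],(640,544),interpolation=cv2.INTER_CUBIC))
E
```

```text
2.15 [-0.84  0.08 -0.52  0.51  0.24 -0.44] [ 0.5276269  -0.35000382  0.15833544] 0.05997486953229172
1 rows dp [-0.0048, -0.0044, -0.0019] ang [0.33, -0.18, 0.6]
8 rows dp [-0.0, -0.0, 0.0125] ang [0.0, 0.0, 0.0]
8 rows dp [0.0, 0.0, 0.0062] ang [0.0, 0.0, 0.0]
end tcp [ 0.5997 -0.3809  0.0325]
```

View pics/s2.png

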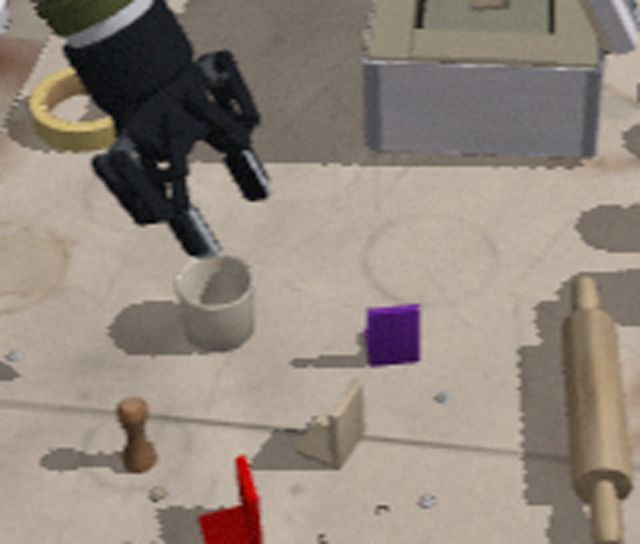

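The view shows the gripper above the cup at crop (215,300), and the tile standing at crop (335,425), still undisturbed. I'll check the cup clearance after the next approach.

Request:
play_rows:
  steps:
    - {"claw": 75,"dp": [0,0,0.01],"angular": [0,0,0]}
    - {"claw": 75,"dp": [0,0,0.01],"angular": [0,0,0]}
    - {"claw": 75,"dp": [0,0,0.01],"angular": [0,0,0]}
    - {"claw": 75,"dp": [0,0,0.01],"angular": [0,0,0]}
    - {"claw": 75,"dp": [0,0,0.01],"angular": [0,0,0]}
    - {"claw": 75,"dp": [0,0,0.01],"angular": [0,0,0]}
    - {"claw": 75,"dp": [0,0,0],"angular": [0,0,0]}
    - {"claw": 75,"dp": [0,0,0],"angular": [0,0,0]}

```text
clock: 2.82
tcp_pos: [0.5579, -0.3656, 0.1087]
orientation: [0.255, 0.167, 0.951, -0.045]
wrist_force: [0.1, -0.3, -0.1]
finger_gap: 0.06
```

```bash
python3 - <<'E'
from h import *
s=env.get_state(); print(s['clock'],s['joint_pos'].round(2),s['tcp_pos'],s['finger_gap'])
t=tool(-20,30); dd=t.apply([0,0,1]); G=np.array([.5945,-.379,.042])
print('expect',G-.09*dd+.011*dd)
route((G-.08*dd,t,1),(G,t,8))
im,P,c=load('side'); q=P[255:292,200:235].reshape(-1,3); q=q[(q[:,2]>.02)&(q[:,2]<.12)]; print('cup',q.min(0),q.max(0))
E
```

```text
2.8167 [-0.81  0.19 -0.54  0.37  0.22 -0.41] [ 0.55789228 -0.36561218  0.10868893] 0.05995215600475671
expect [ 0.55738214 -0.3654902   0.11041601]
1 rows dp [-0.0004, -0.0001, 0.0082] ang [0.0, -0.02, 0.06]
8 rows dp [-0.0, -0.0, 0.01] ang [0.0, 0.0, 0.0]
end tcp [ 0.5997 -0.3809  0.0325]
cup [ 0.44184082 -0.30671222  0.02032581] [ 0.50361831 -0.23954428  0.059326  ]
```

Request:
play_rows:
  steps:
    - {"claw": 75,"dp": [0,0,0.014],"angular": [0,0,0]}
    - {"claw": 75,"dp": [0,0,0.014],"angular": [0,0,0]}
    - {"claw": 75,"dp": [0,0,0.014],"angular": [0,0,0]}
    - {"claw": 75,"dp": [0,0,0.014],"angular": [0,0,0]}
    - {"claw": 75,"dp": [0,0,0.014],"angular": [0,0,0]}
    - {"claw": 75,"dp": [0,0,0.01],"angular": [0,0,0]}
    - {"claw": 75,"dp": [0,0,0.008],"angular": [0,0,0]}
    - {"claw": 75,"dp": [0,0,0],"angular": [0,0,0]}

```text
clock: 3.48
tcp_pos: [0.5994, -0.3808, 0.0326]
orientation: [0.255, 0.167, 0.951, -0.045]
wrist_force: [0.2, 0.0, -1.1]
finger_gap: 0.0601
```

```bash
python3 - <<'E'
from h import *
im,d,c=snap('side'); s=env.get_state(); print(s['clock'],s['tcp_pos'],s['finger_gap'])
cv2.imwrite('pics/s3.png',cv2.resize(im[260:350,200:310,::-1],(660,540),interpolation=cv2.INTER_CUBIC))
E
```

```text
3.5333 [ 0.59936935 -0.38080518  0.03336527] 0.0602877933897321
```

View pics/s3.png

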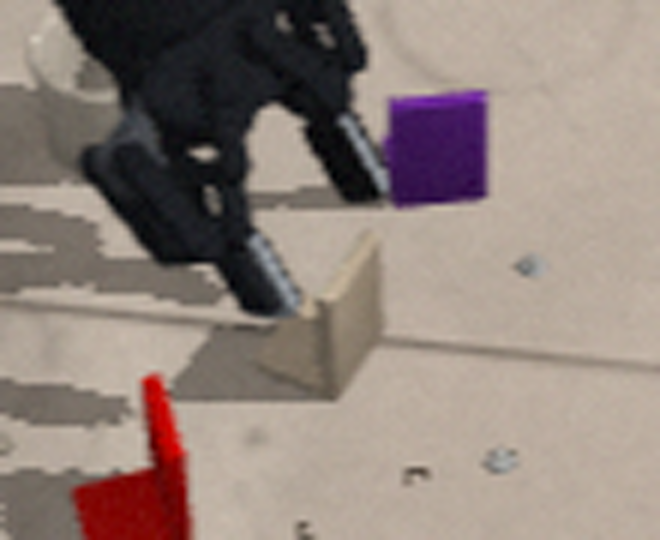

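```bash
python3 - <<'E'
from h import *
im,P,c=load('side'); T=c['world_from_camera']
def proj(p):
    q=T[:3,:3].T@(np.array(p)-T[:3,3]); uv=np.array([c['fx']*q[0]/q[2]+c['cx'],c['fy']*q[1]/q[2]+c['cy']]); return uv.round(1),((uv-[200,260])*6).round()
p,r=cur()
for s in(-.03,.03): print('tip',s,proj(p+r.apply([0,s,.008])), p+r.apply([0,s,.008]))
tp,Pt,ct=load('top')
# upright corners as assumed
a=np.radians(-20); ex=np.array([np.cos(a),np.sin(a),0]);ey=np.array([-np.sin(a),np.cos(a),0]); g=np.array([.5945,-.379,0])
for y in(-.02,.02):
  for z in(0,.058): print('up',y,z,proj(g+ex*.0035+ey*y+[0,0,z]))
for v in (300,310,316): print(P[v,240:266].round(3)[::3])
E
```

```text
tip -0.03 (array([254.6, 322.3]), array([328., 374.])) [ 0.59290177 -0.41037896  0.02646875]
tip 0.03 (array([267.1, 304.7]), array([403., 268.])) [ 0.6133618  -0.3539752   0.02641085]
up -0.02 0 (array([255. , 325.9]), array([330., 395.]))
up -0.02 0.058 (array([254.2, 309.2]), array([325., 295.]))
up 0.02 0 (array([263.3, 314.2]), array([380., 325.]))
up 0.02 0.058 (array([262.7, 297.6]), array([376., 225.]))
[[ 0.563 -0.412  0.099]
 [ 0.568 -0.404  0.091]
 [ 0.555 -0.321 -0.001]
 [ 0.563 -0.322  0.001]
 [ 0.57  -0.32  -0.   ]
 [ 0.577 -0.32   0.001]
 [ 0.585 -0.32   0.002]
 [ 0.601 -0.367  0.055]
 [ 0.599 -0.317  0.001]]
[[ 0.561 -0.413  0.067]
 [ 0.569 -0.416  0.072]
 [ 0.575 -0.411  0.067]
 [ 0.581 -0.41   0.066]
 [ 0.586 -0.399  0.055]
 [ 0.594 -0.403  0.061]
 [ 0.597 -0.388  0.044]
 [ 0.602 -0.373  0.027]
 [ 0.604 -0.348  0.   ]]
[[ 0.551 -0.375  0.001]
 [ 0.557 -0.373  0.   ]
 [ 0.566 -0.378  0.007]
 [ 0.573 -0.378  0.008]
 [ 0.585 -0.401  0.036]
 [ 0.593 -0.402  0.038]
 [ 0.597 -0.389  0.025]
 [ 0.602 -0.375  0.009]
 [ 0.607 -0.367  0.   ]]
```

Request:
play_rows:
  steps:
    - {"claw": 75,"dp": [0,0,0.006],"angular": [0,0,0]}
    - {"claw": 75,"dp": [0,0,0.006],"angular": [0,0,0]}
    - {"claw": 110,"dp": [0,0,0],"angular": [0,0,0]}
    - {"claw": 110,"dp": [0,0,0],"angular": [0,0,0]}
    - {"claw": 110,"dp": [0,0,0],"angular": [0,0,0]}
    - {"claw": 110,"dp": [0,0,0],"angular": [0,0,0]}
    - {"claw": 110,"dp": [0,0,0],"angular": [0,0,0]}
    - {"claw": 110,"dp": [0,0,0],"angular": [0,0,0]}

```text
clock: 4.2
tcp_pos: [0.6052, -0.3832, 0.0239]
orientation: [0.256, 0.167, 0.951, -0.046]
wrist_force: [-0.9, -0.7, 0.3]
finger_gap: 0.0487
```

```bash
python3 - <<'E'
from h import *
im,d,c=snap('side'); s=env.get_state(); print(s['clock'],s['tcp_pos'],s['finger_gap'])
cv2.imwrite('pics/s4.png',cv2.resize(im[270:340,215:295,::-1],(640,560),interpolation=cv2.INTER_CUBIC))
E
```

```text
4.25 [ 0.60519254 -0.38320628  0.02384758] 0.048590666543301075
```

View pics/s4.png

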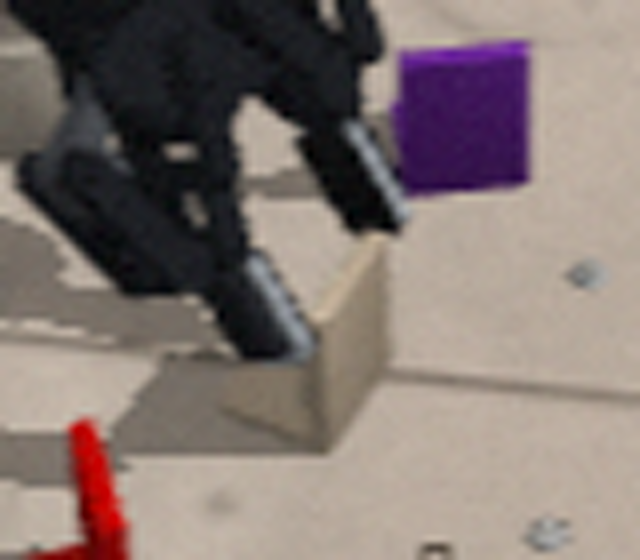

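Request:
play_rows:
  steps:
    - {"claw": 110,"dp": [0,0,0.005],"angular": [0,0,0]}
    - {"claw": 110,"dp": [0,0,0.004],"angular": [0,0,0]}
    - {"claw": 110,"dp": [0,0,0],"angular": [0,0,0]}
    - {"claw": 255,"dp": [0,0,0],"angular": [0,0,0]}
    - {"claw": 255,"dp": [0,0,0],"angular": [0,0,0]}
    - {"claw": 255,"dp": [0,0,0],"angular": [0,0,0]}
    - {"claw": 255,"dp": [0,0,0],"angular": [0,0,0]}
    - {"claw": 255,"dp": [0,0,0],"angular": [0,0,0]}
  force: 30

```text
clock: 4.92
tcp_pos: [0.6093, -0.3846, 0.0158]
orientation: [0.256, 0.167, 0.951, -0.046]
wrist_force: [0.4, -0.7, 0.3]
finger_gap: 0.0389
```

```bash
python3 - <<'E'
from h import *
im,d,c=snap('side'); s=env.get_state(); print(s['clock'],s['tcp_pos'],s['finger_gap'],s['wrist_force'])
cv2.imwrite('pics/s5.png',cv2.resize(im[270:340,215:295,::-1],(640,560),interpolation=cv2.INTER_CUBIC))
E
```

```text
4.9667 [ 0.6093659  -0.38467518  0.01586243] 0.039636517771866456 [-0.4712892   0.0765099  -1.38367058]
```

View pics/s5.png

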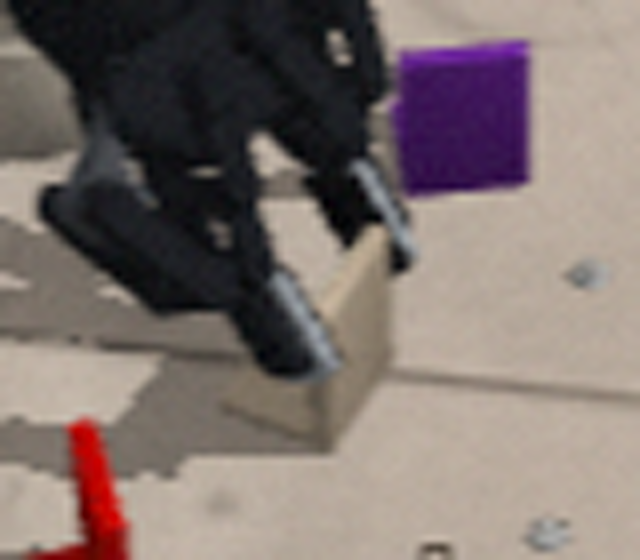

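Gripped at 39 mm on the tile, which hasn't moved: its near corner is still at crop (330,450). Next is the lift and carry route.

```bash
cat >> h.py <<'E'
def routeP(*wp,start=None):
    p,r=start or cur()
    for p1,r1,N in wp:
        p1=np.array(p1); step(p,r,p1,r1,N); p,r=p1,r1
    print('end tcp',p.round(4))
E
python3 - <<'E'
from h import *
p0,r0=np.array([.6093,-.3846,.0158]),tool(-20,30)
t=tool(4.2,30); d=t.apply([0,0,1]); U=np.array([.6600,.063,.050])
p=U+.0158*np.array([np.cos(.0733),np.sin(.0733),0])+[0,0,.0158]
up=np.array([0,0,1.])
E1=p+.04*up; E2=E1-.12*d
routeP((p0+.15*up,r0,12),(E2,t,26),(E1,t,12),(p+.003*up,t,8),start=(p0,r0))
print('E2',E2,'E1',E1,'p',p)
E
```

```text
12 rows dp [-0.0062, 0.0, -0.0108] ang [0.0, 0.0, 0.0]
26 rows dp [0.0011, 0.0171, -0.0026] ang [-0.47, -0.0, -0.81]
12 rows dp [0.0, 0.0, 0.01] ang [0.0, 0.0, 0.0]
8 rows dp [0.0023, 0.0, 0.004] ang [0.0, 0.0, 0.0]
end tcp [0.6758 0.0642 0.0688]
E2 [0.6159187  0.05976281 0.20972305] E1 [0.67575757 0.0641571  0.1058    ] p [0.67575757 0.0641571  0.0658    ]
```

Request:
play_rows:
  steps:
    - {"claw": 255,"dp": [-0.004,0,-0.007],"angular": [0,0,0]}
    - {"claw": 255,"dp": [-0.009,0,-0.0156],"angular": [0,0,0]}
    - {"claw": 255,"dp": [-0.011,0,-0.019],"angular": [0,0,0]}
    - {"claw": 255,"dp": [-0.011,0,-0.019],"angular": [0,0,0]}
    - {"claw": 255,"dp": [-0.011,0,-0.019],"angular": [0,0,0]}
    - {"claw": 255,"dp": [-0.011,0,-0.019],"angular": [0,0,0]}
    - {"claw": 255,"dp": [-0.011,0,-0.019],"angular": [0,0,0]}
    - {"claw": 255,"dp": [-0.007,0,-0.0121],"angular": [0,0,0]}

```text
clock: 5.63
tcp_pos: [0.6102, -0.3852, 0.1698]
orientation: [0.257, 0.167, 0.951, -0.047]
wrist_force: [0.2, -0.3, 1.3]
finger_gap: 0.039
```

Request:
play_rows:
  steps:
    - {"claw": 255,"dp": [0.0012,0.0185,-0.0028],"angular": [-0.51,0,-0.88]}
    - {"claw": 255,"dp": [0.0012,0.0185,-0.0028],"angular": [-0.51,0,-0.88]}
    - {"claw": 255,"dp": [0.0012,0.0185,-0.0028],"angular": [-0.51,0,-0.88]}
    - {"claw": 255,"dp": [0.0012,0.0185,-0.0028],"angular": [-0.51,0,-0.88]}
    - {"claw": 255,"dp": [0.0012,0.0185,-0.0028],"angular": [-0.51,0,-0.88]}
    - {"claw": 255,"dp": [0.0012,0.0185,-0.0028],"angular": [-0.51,0,-0.88]}
    - {"claw": 255,"dp": [0.0012,0.0185,-0.0028],"angular": [-0.51,0,-0.88]}
    - {"claw": 255,"dp": [0.0012,0.0185,-0.0028],"angular": [-0.51,0,-0.88]}

```text
clock: 6.3
tcp_pos: [0.6313, -0.2335, 0.178]
orientation: [0.257, 0.098, 0.961, -0.026]
wrist_force: [-0.5, 0.0, -0.8]
finger_gap: 0.0389
```

Request:
play_rows:
  steps:
    - {"claw": 255,"dp": [0.0012,0.0185,-0.0028],"angular": [-0.51,0,-0.88]}
    - {"claw": 255,"dp": [0.0012,0.0185,-0.0028],"angular": [-0.51,0,-0.88]}
    - {"claw": 255,"dp": [0.0012,0.0185,-0.0028],"angular": [-0.51,0,-0.88]}
    - {"claw": 255,"dp": [0.0012,0.0185,-0.0028],"angular": [-0.51,0,-0.88]}
    - {"claw": 255,"dp": [0.0012,0.0185,-0.0028],"angular": [-0.51,0,-0.88]}
    - {"claw": 255,"dp": [0.0012,0.0185,-0.0028],"angular": [-0.51,0,-0.88]}
    - {"claw": 255,"dp": [0.0012,0.0185,-0.0028],"angular": [-0.51,0,-0.88]}
    - {"claw": 255,"dp": [0.0012,0.0185,-0.0028],"angular": [-0.51,0,-0.88]}

```text
clock: 6.97
tcp_pos: [0.6325, -0.0846, 0.1924]
orientation: [0.258, 0.029, 0.966, -0.008]
wrist_force: [0.1, -0.3, -0.2]
finger_gap: 0.0391
```

```bash
python3 - <<'E'
from h import *
s=env.get_state(); print(s['clock'],s['tcp_pos'],s['finger_gap'],s['joint_pos'].round(2),s['wrist_force'])
t=tool(4.2,30); E2=np.array([.6159,.0598,.2097])
routeP((E2,t,8))
E
```

```text
6.9667 [ 0.63253185 -0.08463195  0.19237088] 0.03911795340497638 [-0.33  0.04 -0.48  0.55  0.13 -0.23] [ 0.07839274 -0.28022374 -0.23691784]
8 rows dp [0.0008, 0.0181, -0.0029] ang [-0.48, -0.01, -0.83]
end tcp [0.6159 0.0598 0.2097]
```

Request:
play_rows:
  steps:
    - {"claw": 255,"dp": [0.001,0.02,-0.003],"angular": [-0.5,0,-0.87]}
    - {"claw": 255,"dp": [0.001,0.02,-0.003],"angular": [-0.5,0,-0.87]}
    - {"claw": 255,"dp": [0.001,0.02,-0.003],"angular": [-0.5,0,-0.87]}
    - {"claw": 255,"dp": [0.001,0.02,-0.003],"angular": [-0.5,0,-0.87]}
    - {"claw": 255,"dp": [0.001,0.02,-0.003],"angular": [-0.5,0,-0.87]}
    - {"claw": 255,"dp": [0.001,0.02,-0.003],"angular": [-0.5,0,-0.87]}
    - {"claw": 255,"dp": [0.001,0.02,-0.004],"angular": [-0.5,0,-0.87]}
    - {"claw": 255,"dp": [0,0,0],"angular": [0,0,0]}

```text
clock: 7.63
tcp_pos: [0.6163, 0.0567, 0.2082]
orientation: [0.258, -0.031, 0.966, 0.008]
wrist_force: [-0.2, 0.6, 0.3]
finger_gap: 0.0388
```

```bash
python3 - <<'E'
from h import *
im,d,c=snap('side');s=env.get_state(); print(s['clock'],s['tcp_pos'],s['finger_gap'],s['joint_pos'].round(2),s['wrist_force'])
t=tool(4.2,30); p=np.array([.6758,.0642,.0658])
routeP((p-.12*t.apply([0,0,1])+[0,0,.04],t,1),(p+[0,0,.04],t,12),(p+[0,0,.003],t,8))
P=cloud(d,c); T=c['world_from_camera']
def proj(p):
    q=T[:3,:3].T@(np.array(p)-T[:3,3]); return [round(c['fx']*q[0]/q[2]+c['cx'],1),round(c['fy']*q[1]/q[2]+c['cy'],1)]
tc,r=cur(); ex=np.array([.9973,.0733,0]);ey=np.array([-.0733,.9973,0]); U=tc-.0158*ex-[0,0,.0158]
for x in(-.0345,.0035):print('exp foot corners',[proj(U+x*ex+y*ey) for y in(-.02,.02)])
print('top',[proj(U+.0035*ex+y*ey+[0,0,.058]) for y in(-.02,.02)])
cv2.imwrite('pics/s6.png',cv2.resize(im[80:230,210:360,::-1],(600,600),interpolation=cv2.INTER_CUBIC))
E
```

```text
7.6833 [0.61683942 0.0552332  0.20824373] 0.039078551817112936 [-0.08 -0.01 -0.5   0.57  0.07 -0.12] [0.38159096 0.0150103  0.40511473]
1 rows dp [-0.0002, 0.0046, -0.0016] ang [-0.36, -0.07, -0.47]
12 rows dp [0.0, 0.0, 0.01] ang [0.0, 0.0, 0.0]
8 rows dp [0.0023, 0.0, 0.004] ang [0.0, 0.0, 0.0]
end tcp [0.6758 0.0642 0.0688]
exp foot corners [[np.float64(271.3), np.float64(158.7)], [np.float64(272.3), np.float64(151.2)]]
exp foot corners [[np.float64(284.8), np.float64(159.2)], [np.float64(285.6), np.float64(151.7)]]
top [[np.float64(284.9), np.float64(141.1)], [np.float64(285.7), np.float64(133.8)]]
```

View pics/s6.png

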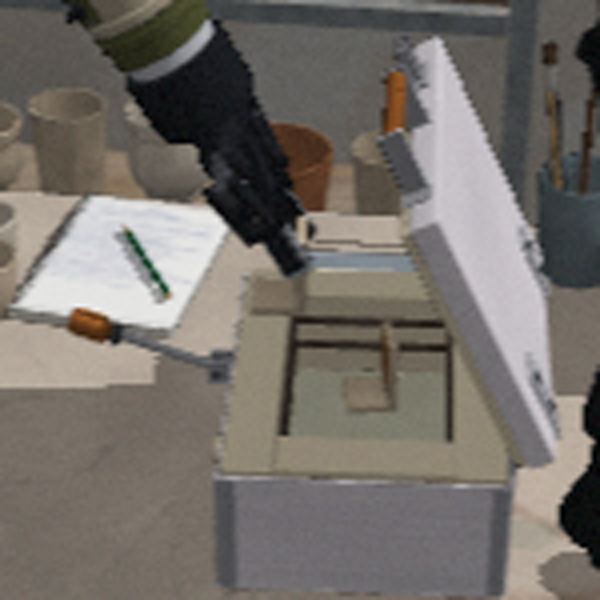

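The view shows the tile held upright at crop (275,295), where the computation puts it, with the kiln tile untouched at (375,380). Entering the chamber.

Request:
play_rows:
  steps:
    - {"claw": 255,"dp": [0,0.0045,0.005],"angular": [-0.36,0,-0.47]}
    - {"claw": 255,"dp": [0,0,0.0167],"angular": [0,0,0]}
    - {"claw": 255,"dp": [0,0,0.0167],"angular": [0,0,0]}
    - {"claw": 255,"dp": [0,0,0.0167],"angular": [0,0,0]}
    - {"claw": 255,"dp": [0,0,0.0167],"angular": [0,0,0]}
    - {"claw": 255,"dp": [0,0,0.0167],"angular": [0,0,0]}
    - {"claw": 255,"dp": [0,0,0.0167],"angular": [0,0,0]}
    - {"claw": 255,"dp": [0,0,0.0132],"angular": [0,0,0]}

```text
clock: 8.35
tcp_pos: [0.6772, 0.0603, 0.1044]
orientation: [0.258, -0.033, 0.966, 0.009]
wrist_force: [0.6, -0.1, -0.6]
finger_gap: 0.039
```

Request:
play_rows:
  steps:
    - {"claw": 255,"dp": [0.0022,0,0.0038],"angular": [0,0,0]}
    - {"claw": 255,"dp": [0.0022,0,0.0038],"angular": [0,0,0]}
    - {"claw": 255,"dp": [0.0022,0,0.0038],"angular": [0,0,0]}
    - {"claw": 255,"dp": [0.0022,0,0.0038],"angular": [0,0,0]}
    - {"claw": 255,"dp": [0.0022,0,0.0038],"angular": [0,0,0]}
    - {"claw": 255,"dp": [0.0022,0,0.0038],"angular": [0,0,0]}
    - {"claw": 255,"dp": [0,0,0],"angular": [0,0,0]}
    - {"claw": 255,"dp": [0,0,0],"angular": [0,0,0]}

```text
clock: 9.02
tcp_pos: [0.6774, 0.0608, 0.0807]
orientation: [0.259, -0.033, 0.965, 0.009]
wrist_force: [-0.1, 0.8, -0.7]
finger_gap: 0.0391
```

```bash
python3 - <<'E'
from h import *
s=env.get_state(); print(s['clock'],s['tcp_pos'],s['finger_gap'],s['joint_pos'].round(2),s['wrist_force'])
t=tool(4.2,30); p=np.array([.6758,.0642,.0658])
routeP((p+[0,0,.002],t,6))
im,d,c=snap('side'); P=cloud(d,c); T=c['world_from_camera']
def proj(p):
    q=T[:3,:3].T@(np.array(p)-T[:3,3]); return [round(c['fx']*q[0]/q[2]+c['cx'],1),round(c['fy']*q[1]/q[2]+c['cy'],1)]
tc,r=cur(); ex=np.array([.9973,.0733,0]);ey=np.array([-.0733,.9973,0]); U=tc-.0158*ex-[0,0,.0158]
for x in(-.0345,.0035):print('exp foot corners',[proj(U+x*ex+y*ey) for y in(-.02,.02)])
print('top',[proj(U+.0035*ex+y*ey+[0,0,.058]) for y in(-.02,.02)])
im2,d2,c2=snap('top')
a=np.hstack([cv2.resize(im[140:210,265:335,::-1],(400,400),interpolation=cv2.INTER_CUBIC),cv2.resize(im2[160:230,180:270,::-1],(400,400))])
cv2.imwrite('pics/s7.png',a)
E
```

```text
9.0167 [0.67740165 0.0607616  0.0806881 ] 0.03910173610961698 [-0.06  0.23 -0.57  0.25  0.06 -0.11] [-0.0913695   0.75033006 -0.70961098]
6 rows dp [0.0013, 0.0006, 0.0017] ang [-0.03, 0.01, -0.04]
end tcp [0.6758 0.0642 0.0678]
exp foot corners [[np.float64(292.6), np.float64(196.0)], [np.float64(293.2), np.float64(188.1)]]
exp foot corners [[np.float64(305.5), np.float64(196.4)], [np.float64(305.8), np.float64(188.5)]]
top [[np.float64(306.1), np.float64(180.1)], [np.float64(306.4), np.float64(172.4)]]
```

View pics/s7.png

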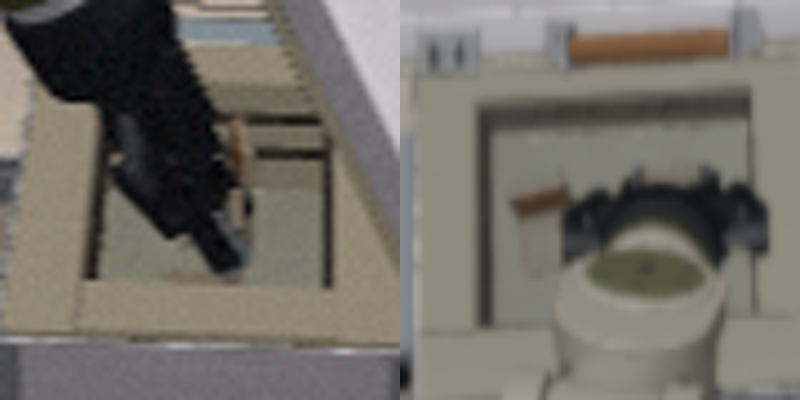

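The left crop shows the tile in the jaws inside the chamber. In the right crop the finger knuckles span about (562–768), partly over the right wall. I'll check their heights before lowering further.

```bash
python3 - <<'E'
from h import *
p0,r0=cur()
for n in('side','top'):
    im,P,c=load(n); dark=(im.max(2)<75)&np.isfinite(P[...,0])
    q=P[dark]; t=r0.inv().apply(q-p0)  # tool frame
    k=(abs(t[:,0])<.06)&(abs(t[:,1])<.09)&(t[:,2]<.012)&(t[:,2]>-.2); q,t=q[k],t[k]
    s=np.sign(t[:,1])
    for sg in(-1,1):
        for a in np.arange(.015,.08,.01):
            j=(sg*t[:,1]>a)&(sg*t[:,1]<a+.01)
            if j.sum()>2: print(n,sg,round(a,3),j.sum(),'minz',q[j,2].min().round(3),'at',q[j][q[j,2].argmin()].round(3),'toolz max',t[j,2].max().round(3))
E
```

```text
side -1 0.015 118 minz 0.098 at [0.713 0.047 0.098] toolz max 0.003
side -1 0.025 253 minz 0.1 at [0.714 0.035 0.1  ] toolz max 0.001
side -1 0.035 260 minz 0.11 at [0.66  0.024 0.11 ] toolz max -0.035
side -1 0.045 53 minz 0.14 at [0.638 0.012 0.14 ] toolz max -0.071
side -1 0.055 72 minz 0.147 at [0.633 0.001 0.147] toolz max -0.081
side -1 0.065 37 minz 0.17 at [ 0.629 -0.009  0.17 ] toolz max -0.104
side 1 0.015 63 minz 0.097 at [0.711 0.08  0.097] toolz max 0.004
side 1 0.025 10 minz 0.097 at [0.71  0.09  0.097] toolz max 0.003
side 1 0.035 11 minz 0.096 at [0.71  0.102 0.096] toolz max 0.004
side 1 0.045 19 minz 0.095 at [0.709 0.115 0.095] toolz max 0.006
side 1 0.055 6 minz 0.095 at [0.708 0.125 0.095] toolz max 0.006
side 1 0.065 5 minz 0.053 at [0.626 0.132 0.053] toolz max 0.005
side 1 0.075 7 minz 0.081 at [0.665 0.135 0.081] toolz max 0.004
top -1 0.015 47 minz 0.092 at [0.712 0.04  0.092] toolz max 0.007
top -1 0.025 68 minz 0.093 at [0.712 0.034 0.093] toolz max 0.007
top -1 0.035 47 minz 0.09 at [0.717 0.019 0.09 ] toolz max 0.01
top -1 0.045 38 minz 0.097 at [0.708 0.012 0.097] toolz max 0.0
top -1 0.055 33 minz 0.12 at [ 0.652 -0.     0.12 ] toolz max -0.048
top 1 0.015 26 minz 0.097 at [0.71  0.08  0.097] toolz max 0.003
top 1 0.025 25 minz 0.097 at [0.709 0.092 0.097] toolz max 0.003
top 1 0.035 28 minz 0.09 at [0.708 0.099 0.09 ] toolz max 0.009
top 1 0.045 46 minz 0.094 at [0.707 0.108 0.094] toolz max 0.005
top 1 0.055 42 minz 0.094 at [0.706 0.127 0.094] toolz max 0.006
top 1 0.065 8 minz 0.094 at [0.709 0.13  0.094] toolz max 0.007
top 1 0.075 14 minz 0.067 at [0.658 0.143 0.067] toolz max 0.01
```

Request:
play_rows:
  steps:
    - {"claw": 255,"dp": [0.001,0,0.0017],"angular": [0,0,0]}
    - {"claw": 255,"dp": [0.001,0,0.0017],"angular": [0,0,0]}
    - {"claw": 255,"dp": [0.001,0,0.0017],"angular": [0,0,0]}
    - {"claw": 255,"dp": [0.001,0,0.0017],"angular": [0,0,0]}
    - {"claw": 255,"dp": [0.001,0,0.0017],"angular": [0,0,0]}
    - {"claw": 255,"dp": [0.001,0,0.0017],"angular": [0,0,0]}
    - {"claw": 255,"dp": [0,0,0],"angular": [0,0,0]}
    - {"claw": 255,"dp": [0,0,0],"angular": [0,0,0]}

```text
clock: 9.78
tcp_pos: [0.6774, 0.0607, 0.0687]
orientation: [0.259, -0.033, 0.965, 0.009]
wrist_force: [0.6, 0.2, 0.2]
finger_gap: 0.0391
```

Request:
play_rows:
  steps:
    - {"claw": 255,"dp": [0.0005,0,0.0009],"angular": [0,0,0]}
    - {"claw": 255,"dp": [0,0,0],"angular": [0,0,0]}
    - {"claw": 255,"dp": [0.0005,0,0.0009],"angular": [0,0,0]}
    - {"claw": 255,"dp": [0,0,0],"angular": [0,0,0]}
    - {"claw": 255,"dp": [0,0,0],"angular": [0,0,0]}
    - {"claw": 255,"dp": [0,0,0],"angular": [0,0,0]}
    - {"claw": 255,"dp": [0,0,0],"angular": [0,0,0]}
    - {"claw": 255,"dp": [0,0,0],"angular": [0,0,0]}

```text
clock: 10.45
tcp_pos: [0.6777, 0.0607, 0.067]
orientation: [0.259, -0.033, 0.965, 0.009]
wrist_force: [0.3, 0.1, 0.2]
finger_gap: 0.0394
```

Request:
play_rows:
  steps:
    - {"claw": 255,"dp": [0.0005,0,0.0009],"angular": [0,0,0]}
    - {"claw": 255,"dp": [0,0,0],"angular": [0,0,0]}
    - {"claw": 255,"dp": [0,0,0],"angular": [0,0,0]}
    - {"claw": 255,"dp": [0,0,0],"angular": [0,0,0]}
    - {"claw": 255,"dp": [0,0,0],"angular": [0,0,0]}
    - {"claw": 255,"dp": [0,0,0],"angular": [0,0,0]}
    - {"claw": 255,"dp": [0,0,0],"angular": [0,0,0]}
    - {"claw": 255,"dp": [0,0,0],"angular": [0,0,0]}

```text
clock: 11.12
tcp_pos: [0.6776, 0.0607, 0.0659]
orientation: [0.259, -0.033, 0.965, 0.009]
wrist_force: [-0.2, 0.2, -0.6]
finger_gap: 0.0391
```

Request:
play_rows:
  steps:
    - {"claw": 255,"dp": [0.0005,0,0.0009],"angular": [0,0,0]}
    - {"claw": 255,"dp": [0,0,0],"angular": [0,0,0]}
    - {"claw": 255,"dp": [0,0,0],"angular": [0,0,0]}
    - {"claw": 255,"dp": [0,0,0],"angular": [0,0,0]}
    - {"claw": 255,"dp": [0,0,0],"angular": [0,0,0]}
    - {"claw": 255,"dp": [0,0,0],"angular": [0,0,0]}
    - {"claw": 255,"dp": [0,0,0],"angular": [0,0,0]}
    - {"claw": 255,"dp": [0,0,0],"angular": [0,0,0]}

```text
clock: 11.78
tcp_pos: [0.678, 0.0607, 0.0651]
orientation: [0.259, -0.033, 0.965, 0.009]
wrist_force: [0.0, -0.2, 1.6]
finger_gap: 0.039
```

Request:
play_rows:
  steps:
    - {"claw": 255,"dp": [0.0004,0,0.0007],"angular": [0,0,0]}
    - {"claw": 255,"dp": [0,0,0],"angular": [0,0,0]}
    - {"claw": 255,"dp": [0,0,0],"angular": [0,0,0]}
    - {"claw": 255,"dp": [0,0,0],"angular": [0,0,0]}
    - {"claw": 255,"dp": [0,0,0],"angular": [0,0,0]}
    - {"claw": 255,"dp": [0,0,0],"angular": [0,0,0]}
    - {"claw": 255,"dp": [0,0,0],"angular": [0,0,0]}
    - {"claw": 255,"dp": [0,0,0],"angular": [0,0,0]}

```text
clock: 12.45
tcp_pos: [0.6784, 0.0607, 0.0651]
orientation: [0.26, -0.033, 0.965, 0.009]
wrist_force: [-1.4, -0.5, 4.8]
finger_gap: 0.039
```

Contact on the floor at about 5 N. Opening a little and withdrawing along the tool axis.

Request:
play_rows:
  steps:
    - {"claw": 130,"dp": [0,0,0],"angular": [0,0,0]}
    - {"claw": 120,"dp": [0,0,0],"angular": [0,0,0]}
    - {"claw": 110,"dp": [0,0,0],"angular": [0,0,0]}
    - {"claw": 105,"dp": [0,0,0],"angular": [0,0,0]}
    - {"claw": 105,"dp": [0,0,0],"angular": [0,0,0]}
    - {"claw": 105,"dp": [0,0,0],"angular": [0,0,0]}
    - {"claw": 105,"dp": [0,0,-0.004],"angular": [0,0,0]}
    - {"claw": 105,"dp": [0,0,-0.008],"angular": [0,0,0]}

```text
clock: 13.12
tcp_pos: [0.671, 0.0603, 0.0737]
orientation: [0.258, -0.033, 0.965, 0.009]
wrist_force: [-0.5, 0.1, 0.6]
finger_gap: 0.05
```

Request:
play_rows:
  steps:
    - {"claw": 105,"dp": [0,0,-0.012],"angular": [0,0,0]}
    - {"claw": 105,"dp": [0,0,-0.02],"angular": [0,0,0]}
    - {"claw": 105,"dp": [0,0,-0.028],"angular": [0,0,0]}
    - {"claw": 105,"dp": [0,0,-0.028],"angular": [0,0,0]}
    - {"claw": 105,"dp": [0,0,-0.028],"angular": [0,0,0]}
    - {"claw": 105,"dp": [0,0,-0.028],"angular": [0,0,0]}
    - {"claw": 105,"dp": [0,0,-0.028],"angular": [0,0,0]}
    - {"claw": 110,"dp": [0,0,-0.018],"angular": [0,0,0]}

```text
clock: 13.78
tcp_pos: [0.5759, 0.0538, 0.2433]
orientation: [0.261, -0.033, 0.965, 0.008]
wrist_force: [0.5, -0.7, 0.8]
finger_gap: 0.0486
```

```bash
cat >> h.py <<'E'
KC=np.array([.6468,.0995]); KS,KCs=np.sin(.0733),np.cos(.0733)
def kw(x,y,z): return np.array([KC[0]+KCs*x-KS*y,KC[1]+KS*x+KCs*y,z])
def bar(th): return kw(.108-.25*np.cos(th)+.014*np.sin(th),-.045,.116+.25*np.sin(th)+.014*np.cos(th))
def btool(tilt): return tool(4.2,tilt)*R.from_rotvec([0,0,np.pi/2])
E
python3 - <<'E'
from h import *
im,d,c=snap('side'); im2,d2,c2=snap('top')
s=env.get_state(); print(s['clock'],s['tcp_pos'],s['finger_gap'],s['joint_pos'].round(2),s['wrist_force'])
a=np.hstack([cv2.resize(im[140:210,265:335,::-1],(400,400),interpolation=cv2.INTER_CUBIC),cv2.resize(im2[160:230,180:270,::-1],(400,400))])
cv2.imwrite('pics/s8.png',a)
b=bar(1.11); print(b); t=btool(40); dd=t.apply([0,0,1])
routeP((b-.079*dd,t,16),(b+.021*dd,t,8))
# bar location check by colour in both views
for n in('top','side'):
    i,P,c=load(n); h=cv2.cvtColor(i,cv2.COLOR_RGB2HSV); m=(h[...,0]>5)&(h[...,0]<18)&(h[...,1]>110)&(abs(P[...,2]-.35)<.03); v,u=np.nonzero(m); print(n,u.min(),u.max(),np.median(v),np.median(u),np.median(P[m],0), ray(c,[[np.median(u),np.mean(v)]],b[2]))
E
```

```text
13.8833 [0.57742577 0.0537634  0.24463465] 0.04822464144148956 [-0.09 -0.12 -0.51  0.66  0.08 -0.14] [0.57915424 0.84328714 0.70476687]
[0.65944478 0.05530736 0.34614993]
16 rows dp [-0.0062, 0.0054, -0.0072] ang [-0.48, -0.45, 5.6]
8 rows dp [-0.0, 0.0, 0.0125] ang [0.0, 0.0, 0.0]
end tcp [0.6729 0.0563 0.3301]
top 219 252 168.0 236.0 [0.66256603 0.05385429 0.35375677] [[0.66499752 0.05452415 0.34614993]]
side 306 311 105.0 308.0 [0.66548472 0.05375403 0.35365272] [[0.66326887 0.06724474 0.34614993]]
```

View pics/s8.png

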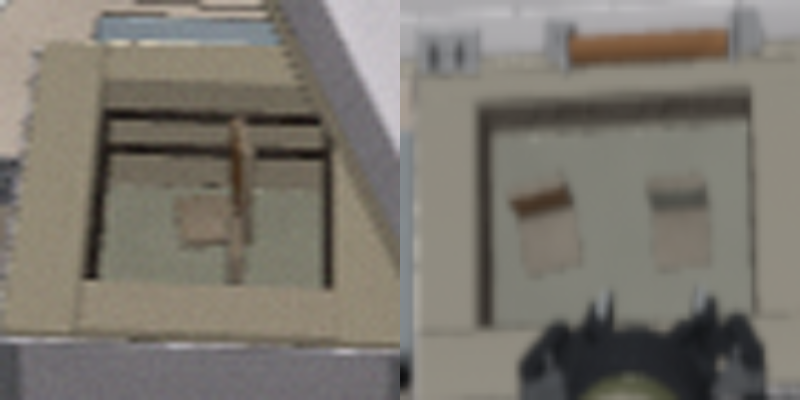

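The tile stands upright in the right half, at crop (680,225) in the top panel. It is well clear of the walls and of the kiln tile at (545,230), which hasn't moved. Now to the bar.

Request:
play_rows:
  steps:
    - {"claw": 115,"dp": [-0.0062,0.0054,-0.0072],"angular": [-0.48,-0.45,5.6]}
    - {"claw": 115,"dp": [-0.0062,0.0054,-0.0072],"angular": [-0.48,-0.45,5.6]}
    - {"claw": 115,"dp": [-0.0062,0.0054,-0.0072],"angular": [-0.48,-0.45,5.6]}
    - {"claw": 115,"dp": [-0.0062,0.0054,-0.0072],"angular": [-0.48,-0.45,5.6]}
    - {"claw": 115,"dp": [-0.0062,0.0054,-0.0072],"angular": [-0.48,-0.45,5.6]}
    - {"claw": 115,"dp": [-0.0062,0.0054,-0.0072],"angular": [-0.48,-0.45,5.6]}
    - {"claw": 115,"dp": [-0.0062,0.0054,-0.0072],"angular": [-0.48,-0.45,5.6]}
    - {"claw": 115,"dp": [-0.0062,0.0054,-0.0072],"angular": [-0.48,-0.45,5.6]}

```text
clock: 14.55
tcp_pos: [0.5947, 0.0776, 0.3193]
orientation: [0.264, 0.331, 0.895, 0.14]
wrist_force: [0.4, 0.3, -0.7]
finger_gap: 0.0472
```

Request:
play_rows:
  steps:
    - {"claw": 115,"dp": [-0.0062,0.0054,-0.0072],"angular": [-0.48,-0.45,5.6]}
    - {"claw": 115,"dp": [-0.0062,0.0054,-0.0072],"angular": [-0.48,-0.45,5.6]}
    - {"claw": 115,"dp": [-0.0062,0.0054,-0.0072],"angular": [-0.48,-0.45,5.6]}
    - {"claw": 115,"dp": [-0.0062,0.0054,-0.0072],"angular": [-0.48,-0.45,5.6]}
    - {"claw": 115,"dp": [-0.0062,0.0054,-0.0072],"angular": [-0.48,-0.45,5.6]}
    - {"claw": 115,"dp": [-0.0062,0.0054,-0.0072],"angular": [-0.48,-0.45,5.6]}
    - {"claw": 115,"dp": [-0.0062,0.0054,-0.0072],"angular": [-0.48,-0.45,5.6]}
    - {"claw": 115,"dp": [0,0,0],"angular": [0,0,0]}

```text
clock: 15.22
tcp_pos: [0.6097, 0.0563, 0.3928]
orientation: [0.237, 0.607, 0.721, 0.238]
wrist_force: [0.4, 0.0, 0.9]
finger_gap: 0.0465
```

```bash
python3 - <<'E'
from h import *
s=env.get_state(); print(s['clock'],s['tcp_pos'],s['finger_gap'],s['joint_pos'].round(2),s['wrist_force'])
b=np.array([.664,.0547,.347]); t=btool(40); dd=t.apply([0,0,1])
routeP((b-.079*dd,t,1),(b+.021*dd,t,8))
E
```

```text
15.2167 [0.60973052 0.05631256 0.39283974] 0.04646199736399184 [-0.1  -0.2  -0.3   0.79  0.12  1.34] [0.40191992 0.00932475 0.8594328 ]
1 rows dp [-0.0066, 0.0112, -0.0094] ang [-0.77, -0.54, 5.43]
8 rows dp [-0.0, 0.0, 0.0125] ang [0.0, 0.0, 0.0]
end tcp [0.6775 0.0557 0.3309]
```

Request:
play_rows:
  steps:
    - {"claw": 115,"dp": [-0.0033,0.0056,-0.0047],"angular": [-0.38,-0.27,2.71]}
    - {"claw": 115,"dp": [-0.0033,0.0056,-0.0047],"angular": [-0.38,-0.27,2.71]}
    - {"claw": 115,"dp": [0,0,0],"angular": [0,0,0]}
    - {"claw": 115,"dp": [0,0,0.014],"angular": [0,0,0]}
    - {"claw": 115,"dp": [0,0,0.014],"angular": [0,0,0]}
    - {"claw": 115,"dp": [0,0,0.014],"angular": [0,0,0]}
    - {"claw": 115,"dp": [0,0,0.014],"angular": [0,0,0]}
    - {"claw": 115,"dp": [0,0,0],"angular": [0,0,0]}

```text
clock: 15.88
tcp_pos: [0.6477, 0.0542, 0.3577]
orientation: [0.23, 0.639, 0.691, 0.247]
wrist_force: [-0.9, 0.1, -0.7]
finger_gap: 0.0468
```

```bash
python3 - <<'E'
from h import *
s=env.get_state(); print(s['clock'],s['tcp_pos'],s['finger_gap'],s['joint_pos'].round(2),s['wrist_force'])
b=np.array([.664,.0547,.347]); t=btool(40); dd=t.apply([0,0,1])
routeP((b+.021*dd,t,1))
E
```

```text
15.8833 [0.64770082 0.05424396 0.35768225] 0.04683355332358744 [-0.09 -0.12 -0.33  0.68  0.11  1.44] [-0.92639138  0.1174031  -0.68995312]
1 rows dp [-0.0009, 0.006, 0.0396] ang [-0.55, -0.12, 0.29]
end tcp [0.6775 0.0557 0.3309]
```

Request:
play_rows:
  steps:
    - {"claw": 115,"dp": [0,0.006,0],"angular": [0,0,0]}
    - {"claw": 115,"dp": [0,0,0.01],"angular": [0,0,0]}
    - {"claw": 115,"dp": [0,0,0.01],"angular": [0,0,0]}
    - {"claw": 115,"dp": [0,0,0.01],"angular": [0,0,0]}
    - {"claw": 115,"dp": [0,0,0.006],"angular": [0,0,0]}
    - {"claw": 115,"dp": [0,0,0],"angular": [0,0,0]}
    - {"claw": 115,"dp": [0,0,0],"angular": [0,0,0]}
    - {"claw": 115,"dp": [0,0,0],"angular": [0,0,0]}

```text
clock: 16.55
tcp_pos: [0.6761, 0.056, 0.339]
orientation: [0.232, 0.639, 0.69, 0.25]
wrist_force: [0.2, -0.9, -0.2]
finger_gap: 0.047
```

```bash
python3 - <<'E'
from h import *
s=env.get_state(); print(s['clock'],s['tcp_pos'],s['finger_gap'],s['wrist_force'])
b=np.array([.664,.0547,.347]); t=btool(40); dd=t.apply([0,0,1])
routeP((b+.021*dd,t,1))
im,d,c=snap('side'); P=cloud(d,c)
# finger pixels near bar, in tool frame
p0,r0=cur(); k=(d>0)&(im.max(2)<90); T=r0.inv().apply((P-p0).reshape(-1,3)).reshape(P.shape)
k&=(abs(T[...,0])<.03)&(abs(T[...,1])<.06)&(abs(T[...,2])<.06)
for sg in(-1,1):
    j=k&(sg*T[...,1]>.005); print(sg,j.sum(),'tool z max',np.percentile(T[j][:,2],[50,90,98]) if j.sum() else '', 'y',np.percentile(T[j][:,1],[5,95]) if j.sum() else '')
h=cv2.cvtColor(im,cv2.COLOR_RGB2HSV); m=(h[...,0]>5)&(h[...,0]<18)&(h[...,1]>110)&(abs(P[...,2]-.35)<.03); print('bar in tool',m.sum(),np.median(T[m],0))
E
```

```text
16.55 [0.67605482 0.05597696 0.3390308 ] 0.04698275080408949 [ 0.24100703 -0.88726502 -0.22321574]
1 rows dp [-0.0004, -0.0041, 0.0071] ang [-0.17, -0.06, 0.15]
end tcp [0.6775 0.0557 0.3309]
-1 83 tool z max [-0.04452155 -0.0296203  -0.02014157] y [-0.03667659 -0.00865387]
1 66 tool z max [-0.04719669 -0.03527821 -0.03118496] y [0.02361327 0.03690133]
bar in tool 70 [-0.00115689  0.00073093 -0.01870323]
```

Request:
play_rows:
  steps:
    - {"claw": 115,"dp": [0,-0.003,0.004],"angular": [0,0,0]}
    - {"claw": 115,"dp": [0,0,0.004],"angular": [0,0,0]}
    - {"claw": 115,"dp": [0,0,0.004],"angular": [0,0,0]}
    - {"claw": 115,"dp": [0,0,0],"angular": [0,0,0]}
    - {"claw": 150,"dp": [0,0,0],"angular": [0,0,0]}
    - {"claw": 180,"dp": [0,0,0],"angular": [0,0,0]}
    - {"claw": 255,"dp": [0,0,0],"angular": [0,0,0]}
    - {"claw": 255,"dp": [0,0,0],"angular": [0,0,0]}
  force: 60

```text
clock: 17.27
tcp_pos: [0.6814, 0.0564, 0.3282]
orientation: [0.232, 0.639, 0.69, 0.25]
wrist_force: [-1.0, -0.7, 1.1]
finger_gap: 0.0112
```

Request:
play_rows:
  steps:
    - {"claw": 255,"dp": [0,0,0],"angular": [0,0,0]}
    - {"claw": 255,"dp": [0,0,0],"angular": [0,0,0]}
    - {"claw": 255,"dp": [0,0,0],"angular": [0,0,0]}
    - {"claw": 255,"dp": [0,0,0],"angular": [0,0,0]}
    - {"claw": 255,"dp": [0,0,0],"angular": [0,0,0]}
    - {"claw": 255,"dp": [0,0,0],"angular": [0,0,0]}
    - {"claw": 255,"dp": [0,0,0],"angular": [0,0,0]}
    - {"claw": 255,"dp": [0,0,0],"angular": [0,0,0]}

```text
clock: 17.93
tcp_pos: [0.6814, 0.0564, 0.3281]
orientation: [0.232, 0.639, 0.69, 0.25]
wrist_force: [-5.7, -1.8, 3.0]
finger_gap: 0.0107
```

```bash
python3 - <<'E'
from h import *
s=env.get_state(); print(s['clock'],s['tcp_pos'],s['finger_gap'],s['wrist_force'],s['ft_torque'],s['joint_pos'].round(2))
im,d,c=snap('side'); P=cloud(d,c); p0,r0=cur(); T=r0.inv().apply((P-p0).reshape(-1,3)).reshape(P.shape)
k=(d>0)&(im.max(2)<90)&(abs(T[...,0])<.03)&(abs(T[...,1])<.06)&(abs(T[...,2])<.06)
for sg in(-1,1):
    j=k&(sg*T[...,1]>.005); print(sg,j.sum(),'tool z max',np.percentile(T[j][:,2],[50,90,98]) if j.sum() else '')
h=cv2.cvtColor(im,cv2.COLOR_RGB2HSV); m=(h[...,0]>5)&(h[...,0]<18)&(h[...,1]>110)&(abs(P[...,2]-.35)<.03); print('bar',m.sum(),np.median(T[m],0),np.median(P[m],0))
E
```

```text
17.9333 [0.68140394 0.05635151 0.32810182] 0.010718343660862965 [-5.67392356 -1.8346445   2.96005548] [-0.08820857  0.76087236  0.03426018] [-0.08 -0.05 -0.35  0.59  0.1   1.45]
-1 69 tool z max [-0.04443146 -0.03269826 -0.02909848]
1 70 tool z max [-0.04635736 -0.03393963 -0.02739289]
bar 35 [-0.02103234  0.00434539 -0.03174018] [0.66579518 0.03431579 0.35397441]
```

Gap 10.7 mm on a 14 mm bar, with the tool pushed back: only the tips hold it. I'll reopen, go deeper and close again.

Request:
play_rows:
  steps:
    - {"claw": 150,"dp": [0,0,0],"angular": [0,0,0]}
    - {"claw": 130,"dp": [0,0,0],"angular": [0,0,0]}
    - {"claw": 130,"dp": [0,0,0],"angular": [0,0,0]}
    - {"claw": 130,"dp": [0,0,0.004],"angular": [0,0,0]}
    - {"claw": 130,"dp": [0,0,0.004],"angular": [0,0,0]}
    - {"claw": 130,"dp": [0,0,0.004],"angular": [0,0,0]}
    - {"claw": 130,"dp": [0,0,0],"angular": [0,0,0]}
    - {"claw": 130,"dp": [0,0,0],"angular": [0,0,0]}

```text
clock: 18.65
tcp_pos: [0.689, 0.057, 0.3177]
orientation: [0.231, 0.639, 0.69, 0.249]
wrist_force: [0.8, -0.2, -0.3]
finger_gap: 0.0422
```

Request:
play_rows:
  steps:
    - {"claw": 160,"dp": [0,0,0],"angular": [0,0,0]}
    - {"claw": 180,"dp": [0,0,0],"angular": [0,0,0]}
    - {"claw": 255,"dp": [0,0,0],"angular": [0,0,0]}
    - {"claw": 255,"dp": [0,0,0],"angular": [0,0,0]}
    - {"claw": 255,"dp": [0,0,0],"angular": [0,0,0]}
    - {"claw": 255,"dp": [0,0,0],"angular": [0,0,0]}
    - {"claw": 255,"dp": [0,0,0],"angular": [0,0,0]}
    - {"claw": 255,"dp": [0,0,0],"angular": [0,0,0]}
  force: 40

```text
clock: 19.32
tcp_pos: [0.6891, 0.0569, 0.3189]
orientation: [0.232, 0.639, 0.69, 0.25]
wrist_force: [-2.9, -0.1, 1.4]
finger_gap: 0.0125
```

```bash
python3 - <<'E'
from h import *
s=env.get_state(); print(s['clock'],s['tcp_pos'],s['finger_gap'],s['wrist_force'],s['ft_torque'])
im,d,c=snap('side'); P=cloud(d,c); p0,r0=cur(); T=r0.inv().apply((P-p0).reshape(-1,3)).reshape(P.shape)
h=cv2.cvtColor(im,cv2.COLOR_RGB2HSV); m=(h[...,0]>5)&(h[...,0]<18)&(h[...,1]>110)&(abs(P[...,2]-.35)<.03); print('bar',m.sum(),np.median(T[m],0),np.median(P[m],0))
cv2.imwrite('pics/s9.png',cv2.resize(im[70:150,270:350,::-1],(600,600),interpolation=cv2.INTER_CUBIC))
E
```

```text
19.3167 [0.68906724 0.05693946 0.31889933] 0.012480897959703528 [-2.85765528 -0.10543931  1.37861429] [ 0.02730689  0.70157158 -0.02131952]
bar 36 [-0.02181789  0.00386095 -0.04369238] [0.66578183 0.03341903 0.35408011]
```

View pics/s9.png

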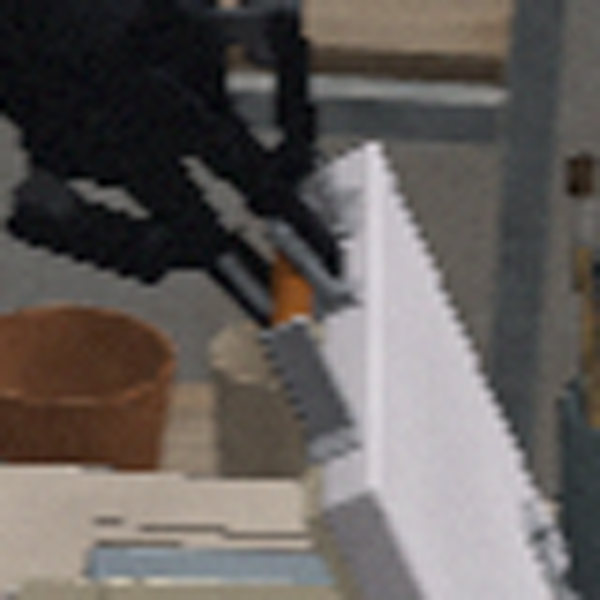

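The jaws now straddle the bar at crop (293,290), with the pads reaching past its middle and a 12.5 mm gap. Computing the lowering arc at constant tool attitude.

```bash
python3 - <<'E'
from h import *
r=btool(40); th=np.r_[1.12,np.linspace(1.12,0,41)[1:]]
B=np.array([bar(t) for t in th]); D=r.inv().apply(np.diff(B,axis=0)); p0=cur()[0]
for i in range(0,40,8): print('to',th[i+8].round(3),'tcp',(p0+B[i+8]-B[0]).round(4)); print([[round(float(v),4)+0 for v in x[1:]] for x in D[i:i+8]])
print(abs(D[:,0]).max())
E
```

```text
to 0.896 tcp [0.6403 0.0533 0.2917]
[[-0.0067, -0.002], [-0.0068, -0.0018], [-0.0068, -0.0016], [-0.0069, -0.0014], [-0.0069, -0.0012], [-0.0069, -0.001], [-0.007, -0.0008], [-0.007, -0.0007]]
to 0.672 tcp [0.5987 0.0503 0.2544]
[[-0.007, -0.0005], [-0.007, -0.0003], [-0.007, -0.0001], [-0.007, 0.0001], [-0.007, 0.0003], [-0.007, 0.0005], [-0.007, 0.0007], [-0.007, 0.0009]]
to 0.448 tcp [0.5665 0.0479 0.2087]
[[-0.0069, 0.0011], [-0.0069, 0.0013], [-0.0068, 0.0015], [-0.0068, 0.0017], [-0.0068, 0.0019], [-0.0067, 0.0021], [-0.0066, 0.0023], [-0.0066, 0.0024]]
to 0.224 tcp [0.5451 0.0464 0.157 ]
[[-0.0065, 0.0026], [-0.0064, 0.0028], [-0.0063, 0.003], [-0.0063, 0.0032], [-0.0062, 0.0033], [-0.0061, 0.0035], [-0.006, 0.0037], [-0.0059, 0.0038]]
to 0.0 tcp [0.5358 0.0457 0.1018]
[[-0.0058, 0.004], [-0.0056, 0.0042], [-0.0055, 0.0043], [-0.0054, 0.0045], [-0.0053, 0.0046], [-0.0051, 0.0048], [-0.005, 0.0049], [-0.0049, 0.005]]
2.462885964407841e-08
```

Request:
play_rows:
  steps:
    - {"claw": 255,"dp": [0,-0.0067,-0.002],"angular": [0,0,0]}
    - {"claw": 255,"dp": [0,-0.0068,-0.0018],"angular": [0,0,0]}
    - {"claw": 255,"dp": [0,-0.0068,-0.0016],"angular": [0,0,0]}
    - {"claw": 255,"dp": [0,-0.0069,-0.0014],"angular": [0,0,0]}
    - {"claw": 255,"dp": [0,-0.0069,-0.0012],"angular": [0,0,0]}
    - {"claw": 255,"dp": [0,-0.0069,-0.001],"angular": [0,0,0]}
    - {"claw": 255,"dp": [0,-0.007,-0.0008],"angular": [0,0,0]}
    - {"claw": 255,"dp": [0,-0.007,-0.0007],"angular": [0,0,0]}
  force: 60

```text
clock: 20.03
tcp_pos: [0.6405, 0.0534, 0.2936]
orientation: [0.233, 0.638, 0.689, 0.251]
wrist_force: [-2.1, 1.7, 7.4]
finger_gap: 0.0116
```

```bash
python3 - <<'E'
from h import *
s=env.get_state(); print(s['clock'],s['tcp_pos'],s['finger_gap'],s['wrist_force'],s['ft_torque'],s['joint_pos'].round(2))
p,r=cur(); q=r.inv(); print('tool force',q.apply(s['wrist_force']).round(1),'corr',q.apply(np.array([.6403,.0533,.2917])-p).round(4),(q*btool(40)).as_rotvec(degrees=True).round(2))
im,d,c=snap('side')
P=cloud(d,c);h=cv2.cvtColor(im,cv2.COLOR_RGB2HSV); T=q.apply((P-p).reshape(-1,3)).reshape(P.shape); m=(h[...,0]>5)&(h[...,0]<18)&(h[...,1]>110)&(abs(P[...,2]-.32)<.03)&(P[...,0]>.55); print('bar',m.sum(),np.median(T[m],0),np.median(P[m],0), bar(.896))
E
```

```text
20.0333 [0.64051788 0.05335656 0.29357003] 0.01163760158642229 [-2.14338644  1.71709584  7.37784625] [ 0.33463892 -0.8598943   0.15995905] [-0.1  -0.12 -0.5   0.51  0.11  1.44]
tool force [ 1.9  3.2 -6.9] corr [-0.     -0.0014  0.0013] [ 0.07 -0.07  0.17]
bar 41 [-0.01659784  0.00230252 -0.04242738] [0.61613851 0.03511413 0.32767042] [0.61294269 0.05189264 0.31995489]
```

Request:
play_rows:
  steps:
    - {"claw": 255,"dp": [0,-0.007,-0.0005],"angular": [0,0,0]}
    - {"claw": 255,"dp": [0,-0.007,-0.0003],"angular": [0,0,0]}
    - {"claw": 255,"dp": [0,-0.007,-0.0001],"angular": [0,0,0]}
    - {"claw": 255,"dp": [0,-0.007,0.0001],"angular": [0,0,0]}
    - {"claw": 255,"dp": [0,-0.007,0.0003],"angular": [0,0,0]}
    - {"claw": 255,"dp": [0,-0.007,0.0005],"angular": [0,0,0]}
    - {"claw": 255,"dp": [0,-0.007,0.0007],"angular": [0,0,0]}
    - {"claw": 255,"dp": [0,-0.007,0.0009],"angular": [0,0,0]}

```text
clock: 20.75
tcp_pos: [0.5976, 0.0501, 0.2548]
orientation: [0.232, 0.639, 0.69, 0.25]
wrist_force: [-4.6, 1.5, 7.9]
finger_gap: 0.0119
```

```bash
cat > chk.py <<'E'
from h import *
import sys
s=env.get_state(); print(s['clock'],s['tcp_pos'],s['finger_gap'],s['wrist_force'].round(1),s['joint_pos'].round(2))
th=float(sys.argv[1]); p,r=cur(); q=r.inv(); tg=np.array([.6891,.0569,.3189])+bar(th)-bar(1.12)
print('tool force',q.apply(s['wrist_force']).round(1),'corr',q.apply(tg-p).round(4))
im,d,c=snap('side')
P=cloud(d,c);h=cv2.cvtColor(im,cv2.COLOR_RGB2HSV); T=q.apply((P-p).reshape(-1,3)).reshape(P.shape); b=bar(th)
m=(h[...,0]>5)&(h[...,0]<18)&(h[...,1]>110)&(np.linalg.norm(P-b,axis=-1)<.06); print('bar',m.sum(),np.median(T[m],0),np.median(P[m],0),b)
E
python3 chk.py .672
```

```text
20.75 [0.59761879 0.05007272 0.25478388] 0.011920662562079519 [-4.6  1.5  7.9] [-0.12 -0.19 -0.65  0.43  0.12  1.42]
tool force [ 1.8  1.6 -8.9] corr [0.0001 0.0006 0.001 ]
bar 38 [-0.02094997  0.00443253 -0.04311492] [0.57432244 0.02689683 0.28954189] [0.57137869 0.04884053 0.28259419]
```

Request:
play_rows:
  steps:
    - {"claw": 255,"dp": [0,-0.0069,0.0011],"angular": [0,0,0]}
    - {"claw": 255,"dp": [0,-0.0069,0.0013],"angular": [0,0,0]}
    - {"claw": 255,"dp": [0,-0.0068,0.0015],"angular": [0,0,0]}
    - {"claw": 255,"dp": [0,-0.0068,0.0017],"angular": [0,0,0]}
    - {"claw": 255,"dp": [0,-0.0068,0.0019],"angular": [0,0,0]}
    - {"claw": 255,"dp": [0,-0.0067,0.0021],"angular": [0,0,0]}
    - {"claw": 255,"dp": [0,-0.0066,0.0023],"angular": [0,0,0]}
    - {"claw": 255,"dp": [0,-0.0066,0.0024],"angular": [0,0,0]}

```text
clock: 21.47
tcp_pos: [0.566, 0.0479, 0.2078]
orientation: [0.231, 0.639, 0.69, 0.25]
wrist_force: [8.4, 3.6, -2.7]
finger_gap: 0.0118
```

```bash
python3 chk.py .448
```

```text
21.4667 [0.56597291 0.04786986 0.20775259] 0.011826819992748074 [ 8.4  3.6 -2.7] [-0.14 -0.22 -0.79  0.32  0.13  1.41]
tool force [2.9 4.9 7.6] corr [-0.      0.001  -0.0004]
bar 36 [-0.02272506  0.00458834 -0.044295  ] [0.54336596 0.02312257 0.2439892 ] [0.5391298  0.04647245 0.23690936]
```

```bash
python3 - <<'E'
from h import *
off=btool(40).inv().apply(np.array([.6891,.0569,.3189])-bar(1.12)); print(off)
ths=np.linspace(.448,0,17); tl=np.linspace(40,18,17); pp=[]
for i in range(1,17):
    r0,r1=btool(tl[i-1]),btool(tl[i]); a=bar(ths[i-1])+r0.apply(off); b=bar(ths[i])+r1.apply(off)
    print(i,ths[i].round(3),r0.inv().apply(b-a).round(4).tolist(),(r0.inv()*r1).as_rotvec(degrees=True).round(2),b.round(4))
E
```

```text
[-0.00058353  0.0028363   0.03922462]
1 0.42 [0.0, -0.0074, 0.0027] [1.38 0.   0.  ] [0.5625 0.0476 0.2018]
2 0.392 [0.0, -0.0073, 0.003] [ 1.37  0.   -0.  ] [0.5587 0.0473 0.1949]
3 0.364 [0.0, -0.0071, 0.0033] [ 1.38 -0.    0.  ] [0.555  0.0471 0.188 ]
4 0.336 [0.0, -0.007, 0.0037] [1.37 0.   0.  ] [0.5516 0.0468 0.1809]
5 0.308 [0.0, -0.0068, 0.004] [ 1.37  0.   -0.  ] [0.5482 0.0466 0.1738]
6 0.28 [0.0, -0.0066, 0.0043] [1.38 0.   0.  ] [0.5451 0.0463 0.1667]
7 0.252 [0.0, -0.0063, 0.0045] [ 1.37 -0.    0.  ] [0.5421 0.0461 0.1595]
8 0.224 [0.0, -0.0061, 0.0048] [ 1.38  0.   -0.  ] [0.5393 0.0459 0.1523]
9 0.196 [0.0, -0.0058, 0.0051] [1.38 0.   0.  ] [0.5367 0.0457 0.145 ]
10 0.168 [0.0, -0.0056, 0.0053] [ 1.38 -0.    0.  ] [0.5342 0.0455 0.1377]
11 0.14 [0.0, -0.0053, 0.0056] [ 1.37  0.   -0.  ] [0.5319 0.0454 0.1304]
12 0.112 [0.0, -0.005, 0.0058] [ 1.37  0.   -0.  ] [0.5298 0.0452 0.123 ]
13 0.084 [0.0, -0.0047, 0.006] [1.38 0.   0.  ] [0.5279 0.0451 0.1157]
14 0.056 [0.0, -0.0044, 0.0062] [1.38 0.   0.  ] [0.5262 0.0449 0.1083]
15 0.028 [0.0, -0.0041, 0.0063] [ 1.37 -0.   -0.  ] [0.5247 0.0448 0.1009]
16 0.0 [0.0, -0.0037, 0.0065] [1.38 0.   0.  ] [0.5233 0.0447 0.0936]
```

Request:
play_rows:
  steps:
    - {"claw": 255,"dp": [0,-0.0074,0.0027],"angular": [1.38,0,0]}
    - {"claw": 255,"dp": [0,-0.0073,0.003],"angular": [1.38,0,0]}
    - {"claw": 255,"dp": [0,-0.0071,0.0033],"angular": [1.38,0,0]}
    - {"claw": 255,"dp": [0,-0.007,0.0037],"angular": [1.37,0,0]}
    - {"claw": 255,"dp": [0,-0.0068,0.004],"angular": [1.37,0,0]}
    - {"claw": 255,"dp": [0,-0.0066,0.0043],"angular": [1.38,0,0]}
    - {"claw": 255,"dp": [0,-0.0063,0.0045],"angular": [1.37,0,0]}
    - {"claw": 255,"dp": [0,-0.0061,0.0048],"angular": [1.38,0,0]}

```text
clock: 22.18
tcp_pos: [0.5388, 0.0456, 0.1518]
orientation: [0.169, 0.658, 0.711, 0.182]
wrist_force: [4.0, 3.9, 0.6]
finger_gap: 0.0119
```

```bash
python3 chk.py .224
```

```text
22.1833 [0.53884179 0.04558593 0.15183617] 0.01191827697188347 [4.  3.9 0.6] [-0.12 -0.11 -0.72  0.47  0.09  1.4 ]
tool force [3.5 4.  1.5] corr [ 0.0003  0.008  -0.0014]
bar 33 [-0.02242351  0.00436123 -0.04517347] [0.52136068 0.02217194 0.19243617] [0.51780739 0.04490671 0.1851831 ]
```

Request:
play_rows:
  steps:
    - {"claw": 255,"dp": [0,-0.0058,0.0051],"angular": [1.38,0,0]}
    - {"claw": 255,"dp": [0,-0.0056,0.0053],"angular": [1.38,0,0]}
    - {"claw": 255,"dp": [0,-0.0053,0.0056],"angular": [1.37,0,0]}
    - {"claw": 255,"dp": [0,-0.005,0.0058],"angular": [1.37,0,0]}
    - {"claw": 255,"dp": [0,-0.0024,0.003],"angular": [0.69,0,0]}
    - {"claw": 255,"dp": [0,-0.0023,0.003],"angular": [0.69,0,0]}
    - {"claw": 255,"dp": [0,-0.0022,0.0031],"angular": [0.69,0,0]}
    - {"claw": 255,"dp": [0,-0.0022,0.0031],"angular": [0.69,0,0]}

```text
clock: 22.9
tcp_pos: [0.525, 0.0445, 0.1078]
orientation: [0.121, 0.669, 0.722, 0.13]
wrist_force: [-2.5, 3.9, 2.2]
finger_gap: 0.0116
```

Request:
play_rows:
  steps:
    - {"claw": 255,"dp": [0,-0.002,0.0031],"angular": [0.69,0,0]}
    - {"claw": 255,"dp": [0,-0.002,0.0032],"angular": [0.69,0,0]}
    - {"claw": 255,"dp": [0,-0.0009,0.0016],"angular": [0.34,0,0]}
    - {"claw": 255,"dp": [0,-0.0009,0.0016],"angular": [0.34,0,0]}
    - {"claw": 255,"dp": [0,-0.0009,0.0016],"angular": [0.34,0,0]}
    - {"claw": 255,"dp": [0,0,0],"angular": [0,0,0]}
    - {"claw": 255,"dp": [0,0,0],"angular": [0,0,0]}
    - {"claw": 255,"dp": [0,0,0],"angular": [0,0,0]}

```text
clock: 23.57
tcp_pos: [0.5226, 0.0444, 0.0952]
orientation: [0.107, 0.671, 0.724, 0.115]
wrist_force: [1.3, 4.8, -3.2]
finger_gap: 0.0119
```

```bash
python3 chk.py .007
```

```text
23.5667 [0.52262301 0.04435812 0.0951747 ] 0.011934232316857201 [ 1.3  4.8 -3.2] [-0.1   0.04 -0.64  0.58  0.06  1.4 ]
tool force [4.7 0.6 3.5] corr [ 0.0003  0.0153 -0.0038]
bar 40 [-0.02062138  0.00209806 -0.04563091] [0.51192829 0.02288212 0.13871301] [0.5085807  0.04422918 0.13174964]
```

Request:
play_rows:
  steps:
    - {"claw": 255,"dp": [0,-0.0003,0.001],"angular": [0,0,0]}
    - {"claw": 255,"dp": [0,0,0],"angular": [0,0,0]}
    - {"claw": 255,"dp": [0,-0.0003,0.001],"angular": [0,0,0]}
    - {"claw": 255,"dp": [0,0,0],"angular": [0,0,0]}
    - {"claw": 255,"dp": [0,-0.0003,0.001],"angular": [0,0,0]}
    - {"claw": 255,"dp": [0,0,0],"angular": [0,0,0]}
    - {"claw": 255,"dp": [0,0,0],"angular": [0,0,0]}
    - {"claw": 255,"dp": [0,0,0],"angular": [0,0,0]}

```text
clock: 24.28
tcp_pos: [0.5225, 0.0443, 0.0924]
orientation: [0.107, 0.671, 0.724, 0.115]
wrist_force: [-2.7, 4.7, 1.2]
finger_gap: 0.012
```

Request:
play_rows:
  steps:
    - {"claw": 255,"dp": [0,-0.0003,0.001],"angular": [0,0,0]}
    - {"claw": 255,"dp": [0,0,0],"angular": [0,0,0]}
    - {"claw": 255,"dp": [0,0,0],"angular": [0,0,0]}
    - {"claw": 255,"dp": [0,0,0],"angular": [0,0,0]}
    - {"claw": 255,"dp": [0,0,0],"angular": [0,0,0]}
    - {"claw": 255,"dp": [0,0,0],"angular": [0,0,0]}
    - {"claw": 255,"dp": [0,0,0],"angular": [0,0,0]}
    - {"claw": 255,"dp": [0,0,0],"angular": [0,0,0]}

```text
clock: 24.95
tcp_pos: [0.5226, 0.0443, 0.0923]
orientation: [0.108, 0.671, 0.724, 0.116]
wrist_force: [-8.2, 4.4, 9.8]
finger_gap: 0.0119
```

Request:
play_rows:
  steps:
    - {"claw": 220,"dp": [0,0,0],"angular": [0,0,0]}
    - {"claw": 190,"dp": [0,0,0],"angular": [0,0,0]}
    - {"claw": 160,"dp": [0,0,0],"angular": [0,0,0]}
    - {"claw": 160,"dp": [0,0,0],"angular": [0,0,0]}
    - {"claw": 160,"dp": [0,0,0],"angular": [0,0,0]}
    - {"claw": 160,"dp": [0,0,0],"angular": [0,0,0]}
    - {"claw": 160,"dp": [0,0,-0.005],"angular": [0,0,0]}
    - {"claw": 160,"dp": [0,0,-0.01],"angular": [0,0,0]}

```text
clock: 25.62
tcp_pos: [0.5174, 0.0436, 0.1048]
orientation: [0.107, 0.671, 0.724, 0.115]
wrist_force: [-0.4, 1.0, -0.2]
finger_gap: 0.0315
```

Request:
play_rows:
  steps:
    - {"claw": 160,"dp": [0,0,-0.015],"angular": [0,0,0]}
    - {"claw": 160,"dp": [0,0,-0.02],"angular": [0,0,0]}
    - {"claw": 160,"dp": [0,0,-0.02],"angular": [0,0,0]}
    - {"claw": 160,"dp": [0,0,-0.02],"angular": [0,0,0]}
    - {"claw": 160,"dp": [0,0,-0.02],"angular": [0,0,0]}
    - {"claw": 160,"dp": [0,0,-0.02],"angular": [0,0,0]}
    - {"claw": 160,"dp": [0,0,0],"angular": [0,0,0]}
    - {"claw": 160,"dp": [0,0,0],"angular": [0,0,0]}

```text
clock: 26.28
tcp_pos: [0.4833, 0.0409, 0.2166]
orientation: [0.109, 0.671, 0.724, 0.116]
wrist_force: [-0.0, -0.7, -1.0]
finger_gap: 0.0317
```

```bash
cat >> h.py <<'E'
def grip(th): return kw(-.121-.104*np.sin(th),.075,.060+.104*np.cos(th))
def inv_k(P): 
    x,y=P[...,0]-KC[0],P[...,1]-KC[1]; return np.stack([KCs*x+KS*y,-KS*x+KCs*y,P[...,2]],-1)
E
python3 - <<'E'
from h import *
s=env.get_state(); print(s['clock'],s['tcp_pos'],s['finger_gap'],s['joint_pos'].round(2),s['wrist_force'].round(1))
for n in('side','top'):
    im,d,c=snap(n); P=cloud(d,c); K=inv_k(P)
    m=(abs(K[...,0])<.09)&(abs(K[...,1])<.12)&(d>0)&(im.min(2)>120)&(K[...,2]<.3); q=K[m]
    A=np.c_[q[:,:2],np.ones(len(q))]; co=np.linalg.lstsq(A,q[:,2],rcond=None)[0]; print(n,len(q),'lid plane',co)
    h=cv2.cvtColor(im,cv2.COLOR_RGB2HSV); w=(h[...,0]>5)&(h[...,0]<18)&(h[...,1]>110)&(d>0)
    g=w&(abs(K[...,0]+.22)<.06)&(abs(K[...,1]-.075)<.04); q=K[g]; print('grip kiln',g.sum(),np.median(q,0).round(4),q.min(0).round(3),q.max(0).round(3))
    g=w&(abs(K[...,0]+.142)<.03)&(abs(K[...,1]+.045)<.06); q=K[g]; print('bar kiln',g.sum(),np.median(q,0).round(4))
print([grip(t).round(4).tolist() for t in(1.2,1.3,1.4)])
E
```

```text
26.2833 [0.48331921 0.04092731 0.21658173] 0.03168982894143189 [-0.12 -0.14 -0.49  0.91  0.06  1.38] [-0.  -0.7 -1. ]
side 2691 lid plane [0.00357288 0.00060004 0.14567458]
grip kiln 63 [-0.2158  0.0669  0.1006] [-0.231  0.057  0.09 ] [-0.201  0.08   0.109]
bar kiln 69 [-0.1389 -0.0448  0.1364]
top 4775 lid plane [0.00381281 0.0017574  0.14530441]
grip kiln 15 [-0.2051  0.0736  0.1003] [-0.211  0.067  0.093] [-0.201  0.08   0.104]
bar kiln 59 [-0.1398 -0.0635  0.1359]
[[0.424, 0.1583, 0.0977], [0.4207, 0.1581, 0.0878], [0.4184, 0.1579, 0.0777]]
```

Lid shut: the plane fit gives its top at 145 mm with a 0.004 rad slope. The latch grip is at about θ = 1.25. Next, the approach to the latch.

```bash
python3 - <<'E'
from h import *
t=tool(4.2,5); g=grip(1.25); d=t.apply([0,0,1]); print(g)
routeP((g-.06*d,t,16),(g+.036*d,t,8))
E
```

```text
[0.42220295 0.15820942 0.09279353]
16 rows dp [0.0093, 0.0021, 0.0035] ang [0.64, 0.64, -5.59]
8 rows dp [0.0, -0.0, 0.012] ang [0.0, 0.0, 0.0]
end tcp [0.4253 0.1584 0.0569]
```

Request:
play_rows:
  steps:
    - {"claw": 115,"dp": [0.0093,0.0021,0.0035],"angular": [0.64,0.64,-5.59]}
    - {"claw": 115,"dp": [0.0093,0.0021,0.0035],"angular": [0.64,0.64,-5.59]}
    - {"claw": 115,"dp": [0.0093,0.0021,0.0035],"angular": [0.64,0.64,-5.59]}
    - {"claw": 115,"dp": [0.0093,0.0021,0.0035],"angular": [0.64,0.64,-5.59]}
    - {"claw": 115,"dp": [0.0093,0.0021,0.0035],"angular": [0.64,0.64,-5.59]}
    - {"claw": 115,"dp": [0.0093,0.0021,0.0035],"angular": [0.64,0.64,-5.59]}
    - {"claw": 115,"dp": [0.0093,0.0021,0.0035],"angular": [0.64,0.64,-5.59]}
    - {"claw": 115,"dp": [0.0093,0.0021,0.0035],"angular": [0.64,0.64,-5.59]}

```text
clock: 27.05
tcp_pos: [0.4743, 0.1157, 0.1862]
orientation: [0.081, 0.342, 0.934, 0.062]
wrist_force: [-0.6, 0.1, 0.2]
finger_gap: 0.0474
```

Request:
play_rows:
  steps:
    - {"claw": 115,"dp": [0.0093,0.0021,0.0035],"angular": [0.64,0.64,-5.59]}
    - {"claw": 115,"dp": [0.0093,0.0021,0.0035],"angular": [0.64,0.64,-5.59]}
    - {"claw": 115,"dp": [0.0093,0.0021,0.0035],"angular": [0.64,0.64,-5.59]}
    - {"claw": 115,"dp": [0.0093,0.0021,0.0035],"angular": [0.64,0.64,-5.59]}
    - {"claw": 115,"dp": [0.0093,0.0021,0.0035],"angular": [0.64,0.64,-5.59]}
    - {"claw": 115,"dp": [0.0093,0.0021,0.0035],"angular": [0.64,0.64,-5.59]}
    - {"claw": 115,"dp": [0.0093,0.0021,0.0035],"angular": [0.64,0.64,-5.59]}
    - {"claw": 115,"dp": [0,0,0],"angular": [0,0,0]}

```text
clock: 27.72
tcp_pos: [0.4241, 0.1559, 0.1556]
orientation: [0.047, 0.01, 0.999, 0.009]
wrist_force: [0.3, -0.1, -0.7]
finger_gap: 0.0468
```

```bash
python3 - <<'E'
from h import *
s=env.get_state(); print(s['clock'],s['tcp_pos'],s['finger_gap'],s['joint_pos'].round(2),s['wrist_force'].round(1))
t=tool(4.2,5); g=grip(1.25); d=t.apply([0,0,1]); p,r=cur()
routeP((g-.04*d,t,2),(g+.036*d,t,6))
for n in('side','top'):
    im,dd,c=snap(n); P=cloud(dd,c); K=inv_k(P); T=r.inv().apply((P-p).reshape(-1,3)).reshape(P.shape)
    h=cv2.cvtColor(im,cv2.COLOR_RGB2HSV); w=(h[...,0]>5)&(h[...,0]<18)&(h[...,1]>110)&(dd>0)
    g=w&(abs(K[...,0]+.22)<.06)&(abs(K[...,1]-.075)<.04); print('grip',g.sum(),np.median(K[g],0).round(3) if g.any() else '',np.median(P[g],0).round(3) if g.any() else '')
    k=(dd>0)&(im.max(2)<90)&(abs(T[...,0])<.02)&(abs(T[...,1])<.06)&(abs(T[...,2])<.08); print(n,k.sum(),np.percentile(T[k][:,2],[50,95,99]) if k.any() else '')
E
```

```text
27.7167 [0.42409    0.15589341 0.15559622] 0.046761067496992104 [ 0.17  0.02 -0.45  1.01  0.    0.19] [ 0.3 -0.1 -0.7]
2 rows dp [0.0037, 0.0009, 0.0112] ang [0.29, 0.21, -2.68]
6 rows dp [0.0, -0.0, 0.0127] ang [0.0, 0.0, 0.0]
end tcp [0.4253 0.1584 0.0569]
grip 65 [-0.216  0.066  0.1  ] [0.427 0.149 0.1  ]
side 204 [-0.05026825  0.06598454  0.07055394]
grip 0  
top 11 [-0.06970713  0.06966914  0.06971625]
```

Request:
play_rows:
  steps:
    - {"claw": 115,"dp": [0.0037,0.0009,0.011],"angular": [0.29,0.21,-2.68]}
    - {"claw": 115,"dp": [0.0037,0.0009,0.011],"angular": [0.29,0.21,-2.68]}
    - {"claw": 115,"dp": [0,0,0.0127],"angular": [0,0,0]}
    - {"claw": 115,"dp": [0,0,0.0127],"angular": [0,0,0]}
    - {"claw": 115,"dp": [0,0,0.0127],"angular": [0,0,0]}
    - {"claw": 115,"dp": [0,0,0.0127],"angular": [0,0,0]}
    - {"claw": 115,"dp": [0,0,0.0127],"angular": [0,0,0]}
    - {"claw": 115,"dp": [0,0,0],"angular": [0,0,0]}

```text
clock: 28.48
tcp_pos: [0.4261, 0.1574, 0.07]
orientation: [0.045, -0.033, 0.998, 0.002]
wrist_force: [-0.3, -0.0, -0.8]
finger_gap: 0.0467
```

```bash
python3 - <<'E'
from h import *
s=env.get_state(); print(s['clock'],s['tcp_pos'],s['finger_gap'],s['joint_pos'].round(2),s['wrist_force'].round(1))
t=tool(4.2,5); g=grip(1.25); d=t.apply([0,0,1]); p,r=cur()
routeP((g+.036*d,t,1))
im,dd,c=snap('side'); P=cloud(dd,c); T=r.inv().apply((P-p).reshape(-1,3)).reshape(P.shape)
h=cv2.cvtColor(im,cv2.COLOR_RGB2HSV); w=(h[...,0]>5)&(h[...,0]<18)&(h[...,1]>110)&(dd>0)&(np.linalg.norm(P-g,axis=-1)<.05)
print('grip tool',w.sum(),np.median(T[w],0),T[w].min(0),T[w].max(0))
k=(dd>0)&(im.max(2)<80)&(abs(T[...,0])<.02)&(abs(T[...,1])<.06)&(T[...,2]<.02)&(T[...,2]>-.08)
for sg in(-1,1):
    j=k&(sg*T[...,1]>.01); print(sg,j.sum(),np.percentile(T[j][:,2],[50,90,98]) if j.sum()>3 else '',np.percentile(T[j][:,1],[5,50,95]) if j.sum()>3 else '')
E
```

```text
28.4833 [0.4261356  0.15741451 0.07001041] 0.04670473099203856 [ 0.18  0.1  -0.58  0.8  -0.01  0.12] [-0.3 -0.  -0.8]
1 rows dp [0.0019, 0.0011, 0.013] ang [0.01, 0.14, -0.38]
end tcp [0.4253 0.1584 0.0569]
grip tool 20 [-0.01262405 -0.005978   -0.02567446] [-0.01702694 -0.01291075 -0.0357074 ] [-0.00578441  0.0109721  -0.01464358]
-1 71 [-0.05526706 -0.03696826 -0.02991384] [-0.05827165 -0.03723941 -0.02940765]
1 46 [-0.051234   -0.03428438 -0.03184077] [0.01743726 0.02209304 0.04125784]
```

Request:
play_rows:
  steps:
    - {"claw": 115,"dp": [0.001,0.001,0.008],"angular": [0,0,0]}
    - {"claw": 115,"dp": [0.001,0,0.008],"angular": [0,0,0]}
    - {"claw": 115,"dp": [0,0,0],"angular": [0,0,0]}
    - {"claw": 150,"dp": [0,0,0],"angular": [0,0,0]}
    - {"claw": 255,"dp": [0,0,0],"angular": [0,0,0]}
    - {"claw": 255,"dp": [0,0,0],"angular": [0,0,0]}
    - {"claw": 255,"dp": [0,0,0],"angular": [0,0,0]}
    - {"claw": 255,"dp": [0,0,0],"angular": [0,0,0]}
  force: 30

```text
clock: 29.2
tcp_pos: [0.4267, 0.1576, 0.0563]
orientation: [0.046, -0.034, 0.998, 0.0]
wrist_force: [-0.3, -6.0, -0.3]
finger_gap: 0.0206
```

```bash
python3 - <<'E'
from h import *
s=env.get_state(); print(s['clock'],s['tcp_pos'],s['finger_gap'],s['joint_pos'].round(2),s['wrist_force'].round(1))
p,r=cur(); t0=1.25; off=tool(4.2,5).inv().apply(p-grip(t0)); print(off)
ths=np.linspace(1.25,0,25); tl=np.linspace(5,32,25)
for i in range(1,25):
    r0,r1=tool(4.2,tl[i-1]),tool(4.2,tl[i]); a=grip(ths[i-1])+r0.apply(off); b=grip(ths[i])+r1.apply(off)
    print(i,ths[i].round(3),r0.inv().apply(b-a).round(4).tolist(),(r0.inv()*r1).as_rotvec(degrees=True).round(2),b.round(4))
E
```

```text
29.2 [0.42667916 0.15762821 0.05628833] 0.020596935369614957 [ 0.19  0.12 -0.6   0.76 -0.01  0.12] [-0.3 -6.  -0.3]
[-0.00122316 -0.00090748  0.03675165]
1 1.198 [-0.003, -0.0, -0.0049] [ 0.   -1.12  0.  ] [0.4292 0.1578 0.0615]
2 1.146 [-0.0033, -0.0, -0.0048] [-0.   -1.13 -0.  ] [0.432  0.158  0.0666]
3 1.094 [-0.0037, -0.0, -0.0046] [ 0.   -1.13  0.  ] [0.4351 0.1582 0.0716]
4 1.042 [-0.004, -0.0, -0.0043] [-0.   -1.12  0.  ] [0.4384 0.1585 0.0765]
5 0.99 [-0.0043, -0.0, -0.0041] [ 0.   -1.13  0.  ] [0.442  0.1588 0.0812]
6 0.938 [-0.0046, -0.0, -0.0038] [ 0.   -1.13 -0.  ] [0.4457 0.159  0.0858]
7 0.885 [-0.0048, -0.0, -0.0035] [-0.   -1.13  0.  ] [0.4498 0.1593 0.0903]
8 0.833 [-0.0051, -0.0, -0.0032] [ 0.   -1.13  0.  ] [0.454  0.1596 0.0946]
9 0.781 [-0.0053, -0.0, -0.0029] [ 0.   -1.13 -0.  ] [0.4584 0.16   0.0987]
10 0.729 [-0.0055, -0.0, -0.0026] [ 0.   -1.12  0.  ] [0.463  0.1603 0.1026]
11 0.677 [-0.0057, -0.0, -0.0022] [-0.   -1.12  0.  ] [0.4678 0.1606 0.1063]
12 0.625 [-0.0058, -0.0, -0.0019] [-0.   -1.12 -0.  ] [0.4728 0.161  0.1099]
13 0.573 [-0.0059, -0.0, -0.0015] 
[... 173 characters left out ...]
[0.4886 0.1622 0.1191]
16 0.417 [-0.0061, -0.0, -0.0004] [-0.   -1.13  0.  ] [0.4942 0.1626 0.1217]
17 0.365 [-0.0061, -0.0, 0.0] [ 0.   -1.12  0.  ] [0.4998 0.163  0.1241]
18 0.312 [-0.0061, -0.0, 0.0004] [-0.   -1.12  0.  ] [0.5055 0.1634 0.1262]
19 0.26 [-0.0061, -0.0, 0.0008] [ 0.   -1.13  0.  ] [0.5114 0.1638 0.1281]
20 0.208 [-0.006, -0.0, 0.0012] [ 0.   -1.12  0.  ] [0.5173 0.1643 0.1297]
21 0.156 [-0.0059, -0.0, 0.0016] [ 0.   -1.13 -0.  ] [0.5232 0.1647 0.1311]
22 0.104 [-0.0058, -0.0, 0.0019] [ 0.   -1.12  0.  ] [0.5292 0.1652 0.1321]
23 0.052 [-0.0056, -0.0, 0.0023] [-0.   -1.12 -0.  ] [0.5352 0.1656 0.1329]
24 0.0 [-0.0054, -0.0, 0.0026] [ 0.   -1.12  0.  ] [0.5412 0.166  0.1335]
```

Gripped at a 20.6 mm gap. Swinging the latch up.

Request:
play_rows:
  steps:
    - {"claw": 255,"dp": [-0.003,0,-0.0049],"angular": [0,-1.12,0]}
    - {"claw": 255,"dp": [-0.0033,0,-0.0048],"angular": [0,-1.13,0]}
    - {"claw": 255,"dp": [-0.0037,0,-0.0046],"angular": [0,-1.13,0]}
    - {"claw": 255,"dp": [-0.004,0,-0.0043],"angular": [0,-1.12,0]}
    - {"claw": 255,"dp": [-0.0043,0,-0.0041],"angular": [0,-1.13,0]}
    - {"claw": 255,"dp": [-0.0046,0,-0.0038],"angular": [0,-1.13,0]}
    - {"claw": 255,"dp": [-0.0048,0,-0.0035],"angular": [0,-1.13,0]}
    - {"claw": 255,"dp": [-0.0051,0,-0.0032],"angular": [0,-1.13,0]}

```text
clock: 29.87
tcp_pos: [0.4533, 0.1595, 0.0939]
orientation: [0.125, -0.034, 0.992, 0.003]
wrist_force: [2.9, -4.2, -7.3]
finger_gap: 0.0209
```

```bash
cat > lc.py <<'E'
from h import *
import sys
s=env.get_state(); print(s['clock'],s['tcp_pos'],s['finger_gap'],s['joint_pos'].round(2),s['wrist_force'].round(1))
im,dd,c=snap('side'); P=cloud(dd,c); K=inv_k(P); p,r=cur(); T=r.inv().apply((P-p).reshape(-1,3)).reshape(P.shape)
h=cv2.cvtColor(im,cv2.COLOR_RGB2HSV); w=(h[...,0]>5)&(h[...,0]<18)&(h[...,1]>110)&(dd>0)&(np.linalg.norm(P-grip(float(sys.argv[1])),axis=-1)<.05)
print('grip',w.sum(),np.median(T[w],0).round(3),np.median(K[w],0).round(3),K[w].min(0).round(3),K[w].max(0).round(3))
E
python3 lc.py .833
```

```text
29.8667 [0.45325731 0.1594969  0.09394156] 0.0209131001282708 [ 0.19  0.01 -0.65  0.66 -0.03  0.12] [ 2.9 -4.2 -7.3]
grip 10 [-0.012 -0.004 -0.034] [-0.184  0.07   0.13 ] [-0.19   0.064  0.122] [-0.181  0.09   0.136]
```

Request:
play_rows:
  steps:
    - {"claw": 255,"dp": [-0.0053,0,-0.0029],"angular": [0,-1.13,0]}
    - {"claw": 255,"dp": [-0.0055,0,-0.0026],"angular": [0,-1.12,0]}
    - {"claw": 255,"dp": [-0.0057,0,-0.0022],"angular": [0,-1.12,0]}
    - {"claw": 255,"dp": [-0.0058,0,-0.0019],"angular": [0,-1.12,0]}
    - {"claw": 255,"dp": [-0.0059,0,-0.0015],"angular": [0,-1.13,0]}
    - {"claw": 255,"dp": [-0.006,0,-0.0011],"angular": [0,-1.12,0]}
    - {"claw": 255,"dp": [-0.0061,0,-0.0007],"angular": [0,-1.13,0]}
    - {"claw": 255,"dp": [-0.0061,0,-0.0004],"angular": [0,-1.13,0]}

```text
clock: 30.58
tcp_pos: [0.4924, 0.1624, 0.1213]
orientation: [0.201, -0.034, 0.979, 0.006]
wrist_force: [-3.7, -5.9, 0.9]
finger_gap: 0.0205
```

```bash
python3 lc.py .417
```

```text
30.5833 [0.49242264 0.16235802 0.1212812 ] 0.020464364129367998 [ 0.2  -0.05 -0.7   0.52 -0.05  0.12] [-3.7 -5.9  0.9]
  return _methods._mean(a, axis=axis, dtype=dtype,
  ret = um.true_divide(
Traceback (most recent call last):
  File "lc.py", line 6, in <module>
    print('grip',w.sum(),np.median(T[w],0).round(3),np.median(K[w],0).round(3),K[w].min(0).round(3),K[w].max(0).round(3))
                                                                               ~~~~~~~~^^^
ValueError: zero-size array to reduction operation minimum which has no identity
```

Request:
play_rows:
  steps:
    - {"claw": 255,"dp": [-0.0061,0,0],"angular": [0,-1.12,0]}
    - {"claw": 255,"dp": [-0.0061,0,0.0004],"angular": [0,-1.12,0]}
    - {"claw": 255,"dp": [-0.0061,0,0.0008],"angular": [0,-1.13,0]}
    - {"claw": 255,"dp": [-0.006,0,0.0012],"angular": [0,-1.12,0]}
    - {"claw": 255,"dp": [-0.0059,0,0.0016],"angular": [0,-1.13,0]}
    - {"claw": 255,"dp": [-0.0058,0,0.0019],"angular": [0,-1.12,0]}
    - {"claw": 255,"dp": [0,0,0],"angular": [0,0,0]}
    - {"claw": 255,"dp": [0,0,0],"angular": [0,0,0]}

```text
clock: 31.3
tcp_pos: [0.5291, 0.165, 0.1334]
orientation: [0.26, -0.033, 0.965, 0.008]
wrist_force: [-0.7, -5.1, 3.1]
finger_gap: 0.0206
```

Request:
play_rows:
  steps:
    - {"claw": 255,"dp": [-0.0028,0,0.0011],"angular": [0,-0.56,0]}
    - {"claw": 255,"dp": [-0.0028,0,0.0012],"angular": [0,-0.56,0]}
    - {"claw": 255,"dp": [-0.0027,0,0.0013],"angular": [0,-0.56,0]}
    - {"claw": 255,"dp": [0,0,0],"angular": [0,0,0]}
    - {"claw": 255,"dp": [0,0,0],"angular": [0,0,0]}
    - {"claw": 255,"dp": [0,0,0],"angular": [0,0,0]}
    - {"claw": 255,"dp": [0,0,0],"angular": [0,0,0]}
    - {"claw": 255,"dp": [0,0,0],"angular": [0,0,0]}

```text
clock: 31.97
tcp_pos: [0.5384, 0.1657, 0.1349]
orientation: [0.275, -0.033, 0.961, 0.009]
wrist_force: [-1.3, -5.4, 4.0]
finger_gap: 0.0201
```

Request:
play_rows:
  steps:
    - {"claw": 255,"dp": [-0.0013,0,0.0008],"angular": [0,0,0]}
    - {"claw": 255,"dp": [0,0,0],"angular": [0,0,0]}
    - {"claw": 255,"dp": [-0.0013,0,0.0008],"angular": [0,0,0]}
    - {"claw": 255,"dp": [0,0,0],"angular": [0,0,0]}
    - {"claw": 255,"dp": [0,0,0],"angular": [0,0,0]}
    - {"claw": 255,"dp": [0,0,0],"angular": [0,0,0]}
    - {"claw": 255,"dp": [0,0,0],"angular": [0,0,0]}
    - {"claw": 255,"dp": [0,0,0],"angular": [0,0,0]}

```text
clock: 32.63
tcp_pos: [0.5416, 0.1659, 0.1351]
orientation: [0.275, -0.033, 0.961, 0.009]
wrist_force: [-0.8, -5.7, 4.0]
finger_gap: 0.0207
```

Request:
play_rows:
  steps:
    - {"claw": 255,"dp": [-0.0013,0,0.0008],"angular": [0,0,0]}
    - {"claw": 255,"dp": [0,0,0],"angular": [0,0,0]}
    - {"claw": 255,"dp": [-0.0013,0,0.0008],"angular": [0,0,0]}
    - {"claw": 255,"dp": [0,0,0],"angular": [0,0,0]}
    - {"claw": 255,"dp": [0,0,0],"angular": [0,0,0]}
    - {"claw": 255,"dp": [0,0,0],"angular": [0,0,0]}
    - {"claw": 255,"dp": [0,0,0],"angular": [0,0,0]}
    - {"claw": 255,"dp": [0,0,0],"angular": [0,0,0]}

```text
clock: 33.3
tcp_pos: [0.5448, 0.1662, 0.1352]
orientation: [0.275, -0.033, 0.961, 0.009]
wrist_force: [-1.8, -5.1, 3.8]
finger_gap: 0.0205
```

Request:
play_rows:
  steps:
    - {"claw": 255,"dp": [-0.0013,0,0.0008],"angular": [0,0,0]}
    - {"claw": 255,"dp": [0,0,0],"angular": [0,0,0]}
    - {"claw": 255,"dp": [-0.0013,0,0.0008],"angular": [0,0,0]}
    - {"claw": 255,"dp": [0,0,0],"angular": [0,0,0]}
    - {"claw": 255,"dp": [0,0,0],"angular": [0,0,0]}
    - {"claw": 255,"dp": [0,0,0],"angular": [0,0,0]}
    - {"claw": 255,"dp": [0,0,0],"angular": [0,0,0]}
    - {"claw": 255,"dp": [0,0,0],"angular": [0,0,0]}

```text
clock: 33.97
tcp_pos: [0.5479, 0.1664, 0.1352]
orientation: [0.275, -0.033, 0.961, 0.009]
wrist_force: [-1.5, -5.4, 4.3]
finger_gap: 0.0204
```

```bash
python3 - <<'E'
from h import *
s=env.get_state(); print(s['clock'],s['tcp_pos'],s['finger_gap'],s['joint_pos'].round(2),s['wrist_force'].round(1))
for n in('side','top'):
    im,dd,c=snap(n); P=cloud(dd,c); K=inv_k(P)
    h=cv2.cvtColor(im,cv2.COLOR_RGB2HSV); w=(h[...,0]>5)&(h[...,0]<18)&(h[...,1]>100)&(dd>0)&(abs(K[...,1]-.075)<.04)&(K[...,0]<-.06)&(K[...,0]>-.25)&(K[...,2]>.08)
    if w.any(): print(n,w.sum(),np.median(K[w],0).round(4),K[w].min(0).round(3),K[w].max(0).round(3))
E
```

```text
33.9667 [0.54790039 0.16639859 0.13524342] 0.02038476704488289 [ 0.19 -0.05 -0.75  0.32 -0.07  0.11] [-1.5 -5.4  4.3]
side 3 [-0.1236  0.0627  0.1613] [-0.124  0.057  0.154] [-0.111  0.085  0.173]
top 28 [-0.1189  0.0786  0.1798] [-0.129  0.069  0.159] [-0.11   0.086  0.187]
```

Request:
play_rows:
  steps:
    - {"claw": 255,"dp": [-0.0013,0,0.0008],"angular": [0,0,0]}
    - {"claw": 255,"dp": [0,0,0],"angular": [0,0,0]}
    - {"claw": 255,"dp": [-0.0013,0,0.0008],"angular": [0,0,0]}
    - {"claw": 255,"dp": [0,0,0],"angular": [0,0,0]}
    - {"claw": 255,"dp": [0,0,0],"angular": [0,0,0]}
    - {"claw": 255,"dp": [0,0,0],"angular": [0,0,0]}
    - {"claw": 255,"dp": [0,0,0],"angular": [0,0,0]}
    - {"claw": 255,"dp": [0,0,0],"angular": [0,0,0]}

```text
clock: 34.73
tcp_pos: [0.5491, 0.1665, 0.135]
orientation: [0.274, -0.033, 0.961, 0.009]
wrist_force: [-14.8, -6.3, 15.3]
finger_gap: 0.0203
```

Request:
play_rows:
  steps:
    - {"claw": 255,"dp": [-0.0013,0,0.0008],"angular": [0,0,0]}
    - {"claw": 255,"dp": [0,0,0],"angular": [0,0,0]}
    - {"claw": 255,"dp": [0,0,0],"angular": [0,0,0]}
    - {"claw": 255,"dp": [0,0,0],"angular": [0,0,0]}
    - {"claw": 255,"dp": [0,0,0],"angular": [0,0,0]}
    - {"claw": 255,"dp": [0,0,0],"angular": [0,0,0]}
    - {"claw": 255,"dp": [0,0,0],"angular": [0,0,0]}
    - {"claw": 255,"dp": [0,0,0],"angular": [0,0,0]}

```text
clock: 35.4
tcp_pos: [0.5497, 0.1665, 0.1347]
orientation: [0.273, -0.033, 0.961, 0.009]
wrist_force: [-19.1, -8.8, 19.5]
finger_gap: 0.0206
```

```bash
cat > lt.py <<'E'
from h import *
s=env.get_state(); print(s['clock'],s['tcp_pos'],s['finger_gap'],s['wrist_force'].round(1))
for n in('side','top'):
    im,dd,c=snap(n); P=cloud(dd,c); K=inv_k(P)
    h=cv2.cvtColor(im,cv2.COLOR_RGB2HSV); w=(h[...,0]>5)&(h[...,0]<18)&(h[...,1]>100)&(dd>0)&(abs(K[...,1]-.075)<.04)&(K[...,0]<-.06)&(K[...,0]>-.25)&(K[...,2]>.08)
    if w.any(): print(n,w.sum(),np.median(K[w],0).round(4),K[w].min(0).round(3),K[w].max(0).round(3))
E
python3 lt.py
```

```text
35.4 [0.54974036 0.16652402 0.13472354] 0.02055342551472599 [-19.1  -8.8  19.5]
side 4 [-0.1221  0.0623  0.1614] [-0.125  0.056  0.156] [-0.11   0.085  0.177]
top 28 [-0.1166  0.0767  0.1804] [-0.134  0.065  0.17 ] [-0.11   0.087  0.237]
```

The stop is reached: the force jumps to about 20 N. Releasing and backing off.

Request:
play_rows:
  steps:
    - {"claw": 200,"dp": [0,0,0],"angular": [0,0,0]}
    - {"claw": 160,"dp": [0,0,0],"angular": [0,0,0]}
    - {"claw": 115,"dp": [0,0,0],"angular": [0,0,0]}
    - {"claw": 105,"dp": [0,0,0],"angular": [0,0,0]}
    - {"claw": 105,"dp": [0,0,0],"angular": [0,0,0]}
    - {"claw": 105,"dp": [0,0,0],"angular": [0,0,0]}
    - {"claw": 105,"dp": [0,0,-0.005],"angular": [0,0,0]}
    - {"claw": 105,"dp": [0,0,-0.01],"angular": [0,0,0]}

```text
clock: 36.17
tcp_pos: [0.5428, 0.167, 0.1452]
orientation: [0.272, -0.033, 0.962, 0.01]
wrist_force: [0.3, -0.0, 0.7]
finger_gap: 0.05
```

Request:
play_rows:
  steps:
    - {"claw": 105,"dp": [0,0,-0.02],"angular": [0,0,0]}
    - {"claw": 105,"dp": [0,0,-0.02],"angular": [0,0,0]}
    - {"claw": 105,"dp": [0,0,-0.02],"angular": [0,0,0]}
    - {"claw": 105,"dp": [0,0,-0.02],"angular": [0,0,0]}
    - {"claw": 105,"dp": [0,0,-0.02],"angular": [0,0,0]}
    - {"claw": 105,"dp": [0,0,-0.01],"angular": [0,0,0]}
    - {"claw": 105,"dp": [0,0,0],"angular": [0,0,0]}
    - {"claw": 105,"dp": [0,0,0],"angular": [0,0,0]}

```text
clock: 36.83
tcp_pos: [0.486, 0.1632, 0.2406]
orientation: [0.274, -0.033, 0.961, 0.01]
wrist_force: [-0.5, -0.3, -0.5]
finger_gap: 0.0503
```

```bash
python3 lt.py; python3 - <<'E'
from h import *
for n in('side','top'):
    im,P,c=load(n); K=inv_k(P); m=(abs(K[...,0])<.09)&(abs(K[...,1])<.12)&(im.min(2)>120)&(K[...,2]<.3); q=K[m]
    print(n,np.linalg.lstsq(np.c_[q[:,:2],np.ones(len(q))],q[:,2],rcond=None)[0].round(4))
    # latch shaft profile below the grip
    L=(abs(K[...,1]-.072)<.025)&(K[...,0]<-.095)&(K[...,0]>-.25)
    for z in np.arange(.07,.19,.02):
        j=L&(abs(K[...,2]-z)<.01)
        if j.sum()>2: print(' z',z.round(2),j.sum(),np.percentile(K[j][:,0],[5,50,95]).round(3))
E
```

```text
36.8333 [0.48600507 0.16323503 0.24062945] 0.05027459393725496 [-0.5 -0.3 -0.5]
side 62 [-0.1178  0.0654  0.1703] [-0.195  0.057  0.147] [-0.109  0.091  0.332]
top 40 [-0.1215  0.0717  0.1789] [-0.13   0.065  0.16 ] [-0.113  0.082  0.186]
side [3.500e-03 1.000e-04 1.456e-01]
 z 0.07 25 [-0.126 -0.12  -0.114]
 z 0.09 4 [-0.122 -0.117 -0.117]
 z 0.11 10 [-0.123 -0.12  -0.119]
 z 0.13 51 [-0.13  -0.116 -0.105]
 z 0.15 52 [-0.126 -0.112 -0.096]
 z 0.17 47 [-0.13  -0.119 -0.11 ]
top [0.0041 0.0018 0.1453]
 z 0.07 39 [-0.124 -0.111 -0.102]
 z 0.09 12 [-0.11  -0.102 -0.101]
 z 0.11 8 [-0.116 -0.101 -0.099]
 z 0.13 37 [-0.13  -0.105 -0.1  ]
 z 0.15 54 [-0.127 -0.099 -0.096]
 z 0.17 33 [-0.129 -0.122 -0.112]
```

The latch shaft sits at x ≈ −120 mm at every height, so it is upright. The lid is level and the robot is clear.

```bash
python3 -c "
from workcell import env
print(env.hand_in(), env.get_state()['clock'])"
```

```text
the job is handed in; nothing more can be done
the job is handed in; nothing more can be done
```

The job is done and handed in at about 37 s: the tile is in the kiln, the lid is shut and the latch is up. `hand_in()` gave no verdict, so these are my own checks.

- **Tile:** I set it down with about 5 N of contact. The picture before the lid closed showed it upright, roughly 35–45 mm from the neighbouring tile and the right wall. That tile had not visibly moved.
- **Lid:** I lowered it held by the bar the whole way, until it seated with about 10 N. Plane fits from both cameras put its top at 145 mm (144 mm expected), level to about 0.004 rad.
- **Latch:** I swung it up until it met the stop, about 20–27 N at the wrist. After I let go, shaft and grip lay at x ≈ -120 mm in the kiln frame (nominal -121 mm), with the grip's top at about 180 mm (181 mm expected). The head over the fork follows from that; I had no picture left to see it directly.

**What disagreed:**
- **Fingertips:** they appeared about 30–40 mm further back than the stated tool frame. The first grasp on the bar held only by the tips, so I redid it deeper.
- **Tile position:** the two cameras differed by up to 7 mm along y. The grasp tolerated that.

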